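# Make up the tube carrier to three and close the fence

## Robot

A 7-joint arm with a two-finger parallel gripper is mounted at the origin on the work surface. World frame = base frame: x ahead of the robot, y to its left, z up, the work surface at z = 0. Lengths are in m, angles in rad, forces in N, time in s.
With the tool pointing down it reaches from about 0.425 to 0.925 m from the base axis. Payload 6.8 kg.
Tool frame: the origin (TCP) lies at the very end of the fingers, on their centre line; the grasp point (between the pads) lies 19 mm behind it; z points along the fingers, y is the line along which they close (so a half turn about z gives the same grasp; the last joint's range is limited). The gripper opens to 85 mm and grips with 20 to 120 N. Pads are 22 mm wide; open, the fingers measure 114 mm over their backs; the gripper's body (76 mm by 85 mm) begins 54 mm behind the grasp point. The pads swing forward as they close: fully open they stand 13 mm farther back than shut.
Start: joints at [1.212, 0.477, 0.022, 1.555, -0.011, 1.109, -0.083], TCP at [0.168, -0.654, 0.204] pointing down, gripper open.
Joint ranges: [-2.96, 2.96], [-0.34, 2.1], [-1.41, 1.46], [0.24, 2.44], [-1.37, 4.51], [0.17, 1.92], [-2.96, 2.96]. Speed limits (rad/s): [2.39, 2.39, 3.14, 3.14, 3.14, 3.14, 3.14].

## Interface

Orientations are given as a unit quaternion [x, y, z, w].
In Python, from cell import telemetry, cams, r gives the robot as it stands. The module is installed in compiled form; this text tells all that it offers.
- The arm moves only by the tool drive_tool, never from a script. Its argument "steps" is a list of rows, each an object of numbers: "x", "y", "z": the shift along the tool's x, y, z in mm; "ax", "ay", "az": the turn, a rotation vector about the tool's x, y, z in degrees; "jaw": the closure, from -1 (fully open) to 1 (shut). A call has 1 to 20 rows; each row is the pose to reach, as a shift and turn from the pose commanded when the call began, along the tool's axes at that moment; what a row does not reach only later rows make up. A row lasts 1/12 s, in which the tool goes at most 41.7 mm and 7.16 degrees, less where a joint would pass 70% of its speed; a pose out of reach is approached as far as the arm can. A call with a gripper value outside its range is refused whole. The fingers move at their own pace and stop on an object; "grip_force" is the grip in N (left out, the last holds). Time passes only in rows, so rows that repeat a pose let the fingers close. It gives the time, the measured TCP pose, the force, the opening and the grip force at its end, in the units of the state.
- telemetry.get_state(): the state, without advancing time (a new reading comes with each control period).
- cams.camera(name): name is "scene" or "side" or "wrist"; returns the picture (480x640x3 uint8, red, green, blue); there is no depth.
- cams.camera_info(name): a dict with "fovy" (degrees; the focal length in pixels is half the picture's height over the tangent of half this angle, whatever the lens; pixels are square), "cx", "cy" (the principal point, pixels), "k1" (the pictures are not rectified: a ray, as slopes to the right and down, at radius r is drawn at 1 + k1 r^2 times it, then the intrinsics apply), "camera_from_world" (4x4, takes a point from world to camera coordinates). Camera axes: x right, y down, z forward; pixel columns grow to the right and rows downward; lengths in m; the calibration is good to about 2 mm. A picture is of the moment at which its call begins: read the wrist's pose just before it. camera_info takes no time and is no camera call; for the wrist camera it gives the pose at the moment of the call.
- r.finish_job(): hands the job in; it is judged then, once.
The state is a dict: "time_s": time; "qpos": joint angles; "qvel": joint speeds; "joint_torque": joint torques, N m; "position": TCP position; "ee_rot": TCP orientation; "ft_force": force on the tool from outside, world axes, zero at the start; "moment": the same for the moment, N m; "finger_gap": finger opening in m; "grasp_force": force on a finger pad.
Only numpy, scipy, OpenCV 4.12 (cv2) and the standard library are available. Lean on these libraries where they do the work, as an engineer would, in place of code of your own. Each camera call takes 0.05 s, during which the arm holds its last target. There are 200 camera calls.

## Task

Make up the metal carrier to exactly three large culture tubes (one is already in it): lay the missing ones down gently, side by side across the carrier, without dropping them. Then slide the carrier's fence up to the tubes until all three are packed snugly against the end wall and cannot roll. Leave the other tubes lying on the bench and do not push or tip the small jar.

Things in the scene. Friction and masses are not known exactly. Their poses are not given: they have to be found in the camera images.
- tube1_mid (a point): large glass culture tube with tan medium and a white screw cap, lying on its side: one plain cylinder 30 mm in diameter, 120 mm long, about 90 g, flat ends, cap at +x; rolls freely if nudged. Origin at its centre, x along its length. Starts on the steel bench (centre 15 mm up)
- tube2_mid (a point): large glass culture tube with tan medium and a white screw cap, lying on its side: one plain cylinder 30 mm in diameter, 120 mm long, about 90 g, flat ends, cap at +x; rolls freely if nudged. Origin at its centre, x along its length. Starts on the steel bench (centre 15 mm up)
- tube3_mid (a point): large glass culture tube with tan medium and a white screw cap, lying on its side: one plain cylinder 30 mm in diameter, 120 mm long, about 90 g, flat ends, cap at +x; rolls freely if nudged. Origin at its centre, x along its length. Starts on the steel bench (centre 15 mm up)
- tube4_mid (a point): large glass culture tube with tan medium and a white screw cap, lying on its side: one plain cylinder 30 mm in diameter, 120 mm long, about 90 g, flat ends, cap at +x; rolls freely if nudged. Origin at its centre, x along its length. Starts on the steel bench (centre 15 mm up)
- tube5_mid (a point): large glass culture tube with tan medium and a white screw cap, lying on its side: one plain cylinder 30 mm in diameter, 120 mm long, about 90 g, flat ends, cap at +x; rolls freely if nudged. Origin at its centre, x along its length. This one already lies in the carrier, across the row, close to the end wall (centre 20 to 45 mm from the wall)
- carrier: fixed low metal carrier, 148 mm (x) by 281 mm (y). Origin on the bench level, underside of its dark floor; floor 4 mm thick, so a tube lying in it has its centre at z = 19 mm. Tubes lie across it, along its x, side by side in a row along its y, at x = 0. Side rails 6 mm thick and 22 mm high leave a channel 136 mm wide (x from -68 to 68 mm). End wall 26 mm high at the +y end, its inner face at y = +120 mm. The other end is closed by the sliding fence
- fence (a joint): the sliding fence of the carrier, a white plate 12 mm thick, 30 mm high, across the channel, with an upright tab. Value in m: 0 with its front face at carrier y = -115 mm, growing as it slides along carrier +y towards the end wall; front face at y = -0.115 + value; range 0 to 0.16; starts at 0 to 0.015. Slides with about 2 N of friction and stays where it is left. Three tubes packed side by side against the end wall stop it at 0.145
- fence_tab (a point): grip point on the fence's upright tab, at mid-width, 58 mm above the bench; the tab is 12 mm thick along carrier y, 44 mm wide along carrier x, and its top is 72 mm above the bench. Axes as the carrier's
- thin_mid (a point): a thinner capped tube (18 mm in diameter, 100 mm long) lying on the bench among the large ones; not wanted. Origin at its centre (9 mm up), x along its length
- jar_mid (a point): a small closed glass jar, 44 mm in diameter, 55 mm high, upright among the tubes; bystander. Origin at its centre
- place1 (a point): where the centre of tube 1 of the closed row comes to lie (counted from the end wall): carrier x = 0, y = 101 mm, z = 19 mm. Axes as the carrier's
- place2 (a point): where the centre of tube 2 of the closed row comes to lie (counted from the end wall): carrier x = 0, y = 71 mm, z = 19 mm. Axes as the carrier's
- place3 (a point): where the centre of tube 3 of the closed row comes to lie (counted from the end wall): carrier x = 0, y = 41 mm, z = 19 mm. Axes as the carrier's

How it is judged:
At the end, for the whole second after the job is handed in: Three large tubes lie packed on the carrier's floor, each centre within 14.5 mm of one of the three places of the row; the fence is home against them (value above 0.137, under 8 mm of play); the other two large tubes and the thin tube lie on the bench, out of the carrier (value of joint fence above 0.137 m and distance between any of tube1_mid, tube2_mid, tube3_mid, tube4_mid, tube5_mid and place1 below 0.0145 m and distance between any of tube1_mid, tube2_mid, tube3_mid, tube4_mid, tube5_mid and place2 below 0.0145 m and distance between any of tube1_mid, tube2_mid, tube3_mid, tube4_mid, tube5_mid and place3 below 0.0145 m and (distance between tube1_mid and place1 below 0.0145 m or distance between tube1_mid and place2 below 0.0145 m or distance between tube1_mid and place3 below 0.0145 m or (contact force between tube1 and carrier below 0.05 N and height (world z) of tube1_mid between 0 and 0.03 m)) and (distance between tube2_mid and place1 below 0.0145 m or distance between tube2_mid and place2 below 0.0145 m or distance between tube2_mid and place3 below 0.0145 m or (contact force between tube2 and carrier below 0.05 N and height (world z) of tube2_mid between 0 and 0.03 m)) and (distance between tube3_mid and place1 below 0.0145 m or distance between tube3_mid and place2 below 0.0145 m or distance between tube3_mid and place3 below 0.0145 m or (contact force between tube3 and carrier below 0.05 N and height (world z) of tube3_mid between 0 and 0.03 m)) and (distance between tube4_mid and place1 below 0.0145 m or distance between tube4_mid and place2 below 0.0145 m or distance between tube4_mid and place3 below 0.0145 m or (contact force between tube4 and carrier below 0.05 N and height (world z) of tube4_mid between 0 and 0.03 m)) and (distance between tube5_mid and place1 below 0.0145 m or distance between tube5_mid and place2 below 0.0145 m or distance between tube5_mid and place3 below 0.0145 m or (contact force between tube5 and carrier below 0.05 N and height (world z) of tube5_mid between 0 and 0.03 m)) and contact force between thin and carrier below 0.05 N and height (world z) of thin_mid between 0 and 0.03 m); the robot touches nothing.
It fails at once if the jar pushed more than 30 mm or tipped over (distance of jar_mid from where it was at the start of the episode above 0.03 m or angle between jar_mid's own z axis and vertical above 0.6 rad).
It fails at once if a large tube knocked or pressed hard into the carrier (over 60 N) (contact force between any of tube1, tube2, tube3, tube4, tube5 and carrier above 60 N).
It fails at once if a large tube dropped from more than about 20 mm (falling free of the fingers with its centre still over 38 mm up) ((contact force between tube1 and the fingers below 0.01 N and height (world z) of tube1_mid above 0.038 m and linear speed of tube1 above 0.2 m/s) or (contact force between tube2 and the fingers below 0.01 N and height (world z) of tube2_mid above 0.038 m and linear speed of tube2 above 0.2 m/s) or (contact force between tube3 and the fingers below 0.01 N and height (world z) of tube3_mid above 0.038 m and linear speed of tube3 above 0.2 m/s) or (contact force between tube4 and the fingers below 0.01 N and height (world z) of tube4_mid above 0.038 m and linear speed of tube4 above 0.2 m/s) or (contact force between tube5 and the fingers below 0.01 N and height (world z) of tube5_mid above 0.038 m and linear speed of tube5 above 0.2 m/s)).
It also fails if it takes over 72 s, if anything falls off the work surface, if the arm or the gripper's body presses on something with over 40 N, if the wrist force passes 120 N, or if a joint passes its speed limit or range.

## Working session

There is one attempt and no reset: what is moved stays moved. The work goes in short steps, Python scripts to look and compute and a tool call to move; the robot and the scene stay as the last step left them, time stands still between calls to the robot, and variables do not carry over. Pictures are saved under pics/ and viewed, at most 10 in all, crops included, and the job is handed in when it is done.

Besides the shell and the picture viewer there is one more tool, called by a JSON object that holds its "op" and its "data". drive_tool: Moves the arm, as the interface text tells. Its arguments: {"type":"object","properties":{"steps":{"type":"array"},"grip_force":{"type":"number"}},"required":["steps"]}

```bash
mkdir -p pics; python3 - <<'E'
from cell import telemetry, cams, r
import cv2,json,numpy as np
for n in("scene","side"):
    im=cams.camera(n); cv2.imwrite(f"pics/{n}0.png",im[:,:,::-1]); i=cams.camera_info(n); print(n,{k:np.round(v,4).tolist() for k,v in i.items()})
s=telemetry.get_state(); print(s["position"],s["ee_rot"],s["time_s"],s["finger_gap"])
E
```

```text
scene {'fovy': 52.2694, 'cx': 321.1147, 'cy': 248.0434, 'k1': -0.1222, 'camera_from_world': [[-0.3765, 0.9264, 0.0062, 0.1527], [0.6795, 0.2807, -0.6779, -0.3246], [-0.6297, -0.2511, -0.7351, 1.3839], [0.0, 0.0, 0.0, 1.0]]}
side {'fovy': 52.0551, 'cx': 322.7915, 'cy': 240.5194, 'k1': -0.0504, 'camera_from_world': [[-0.6851, -0.7282, 0.0178, 0.3888], [-0.4818, 0.4347, -0.7609, 0.2844], [0.5464, -0.5298, -0.6487, 0.779], [0.0, 0.0, 0.0, 1.0]]}
[ 0.16733236 -0.65331465  0.20280192] [ 9.92150194e-01  1.25049103e-01 -1.70348080e-04 -8.27333638e-04] 0.1 0.08542232359511649
```

View pics/scene0.png

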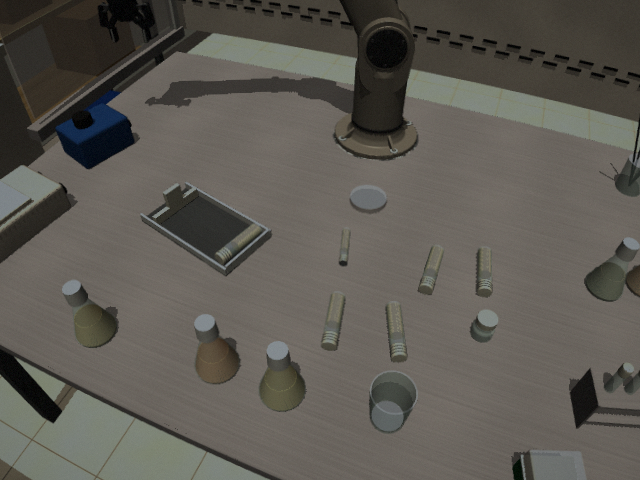

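View pics/side0.png

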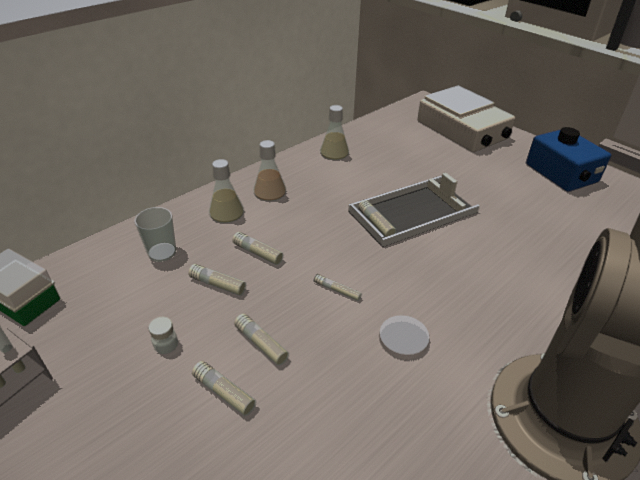

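```bash
cat > h.py <<'E'
import cv2,numpy as np
from cell import telemetry,cams,r
def cast(info,px,z):
    f=240/np.tan(np.radians(info["fovy"]/2)); K=np.array([[f,0,info["cx"]],[0,f,info["cy"]],[0,0,1]])
    u=cv2.undistortPoints(np.float64(px).reshape(-1,1,2),K,np.array([info["k1"],0,0,0])).reshape(-1,2)
    M=np.array(info["camera_from_world"]);R=M[:3,:3];c=-R.T@M[:3,3]
    d=np.c_[u,np.ones(len(u))]@R
    return c+d*((z-c[2])/d[:,2])[:,None]
def rect(im,roi):
    x,y,w,h=roi; p=cv2.GaussianBlur(im,(3,3),0)[y:y+h,x:x+w].astype(int)
    yel=(p[...,0]+p[...,1])/2-p[...,2]; bg=np.median(p.reshape(-1,3),0)
    pinkless=p[...,1]-p[...,0]-(bg[1]-bg[0])
    m=((pinkless>7)).astype(np.uint8)
    m=cv2.morphologyEx(m,cv2.MORPH_CLOSE,np.ones((7,7)))
    cs=cv2.findContours(m,0,2)[0]; c=max(cs,key=cv2.contourArea)
    b=cv2.boxPoints(cv2.minAreaRect(c))+[x,y]
    e=[np.linalg.norm(b[i]-b[(i+1)%4]) for i in range(2)]
    k=0 if e[0]<e[1] else 1
    return (b[k]+b[(k+1)%4])/2,(b[(k+2)%4]+b[(k+3)%4])/2,cv2.contourArea(c)
E
python3 - <<'E'
from h import *
R={"scene":dict(A=(315,283,35,75),B=(378,293,35,75),C=(412,237,38,62),D=(470,238,32,65),thin=(333,220,22,50),jar=(462,302,45,48)),
"side":dict(A=(225,225,68,45),B=(180,258,75,42),C=(225,307,75,62),D=(183,355,82,68),thin=(306,266,64,42),jar=(140,310,48,50))}
for n in R:
    im=cv2.imread(f"pics/{n}0.png")[:,:,::-1]; i=cams.camera_info(n); v=im[:,:,::-1].copy()
    for k,roi in R[n].items():
        a,b,ar=rect(im,roi); z=.009 if k=="thin" else .015
        P=cast(i,[a,b],z); d=P[1]-P[0]
        cv2.line(v,tuple(map(int,a)),tuple(map(int,b)),(0,0,255),1)
        print(n,k,np.round(P.mean(0)[:2],4),"len",round(np.linalg.norm(d),4),"yaw",round(np.degrees(np.arctan2(d[1],d[0]))%180,1),ar,np.round(a),np.round(b))
    c=v[170:370,130:510] if n=="scene" else v[160:430,130:490]
    cv2.imwrite(f"pics/{n}1.png",cv2.resize(c,None,fx=2.1,fy=2.1,interpolation=2))
E
```

```text
scene A [0.6771 0.1285] len 0.0347 yaw 9.5 131.5 [332. 326.] [328. 342.]
scene B [0.6523 0.2511] len 0.0405 yaw 13.0 159.5 [397. 335.] [396. 354.]
scene C [0.4728 0.2687] len 0.0432 yaw 13.7 113.0 [429. 270.] [429. 286.]
scene D [0.4348 0.378 ] len 0.04 yaw 0.2 83.5 [486. 273.] [482. 287.]
scene thin [0.476  0.0812] len 0.0292 yaw 15.0 46.5 [344. 250.] [343. 260.]
scene jar [0.5472 0.398 ] len 0.0778 yaw 169.0 535.0 [491. 311.] [477. 340.]
side A [0.645  0.1224] len 0.1345 yaw 12.4 265.0 [234. 236.] [282. 260.]
side B [0.623  0.2414] len 0.1328 yaw 21.4 314.5 [189. 269.] [244. 290.]
side C [0.4465 0.267 ] len 0.1376 yaw 178.9 500.0 [238. 316.] [284. 362.]
side D [0.409  0.3746] len 0.1331 yaw 9.8 519.0 [194. 366.] [252. 410.]
side thin [0.4485 0.0732] len 0.1064 yaw 15.1 183.5 [314. 277.] [361. 298.]
side jar [0.5706 0.3919] len 0.0874 yaw 163.9 755.5 [157. 318.] [168. 353.]
```

View pics/scene1.png

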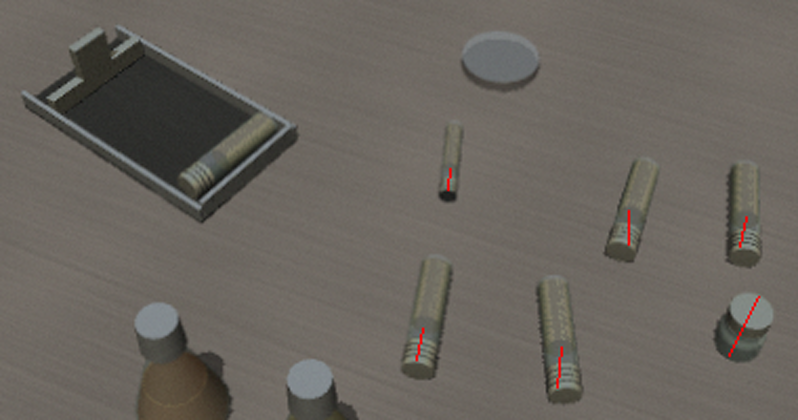

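View pics/side1.png

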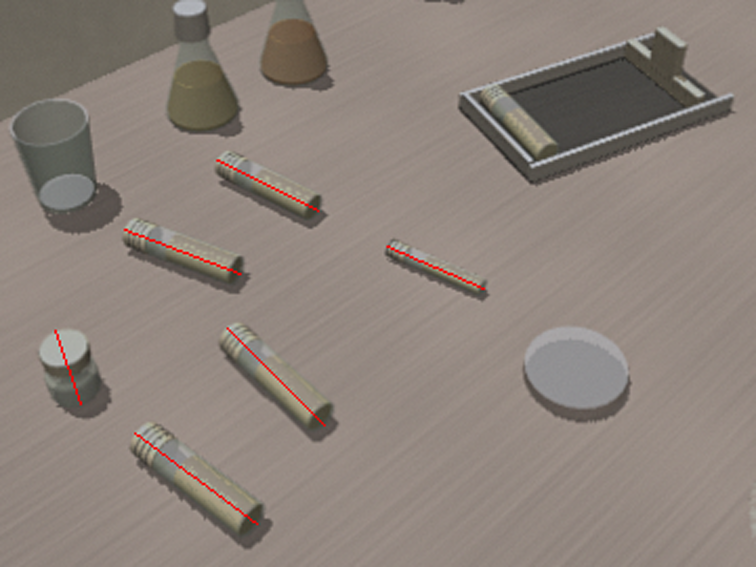

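```bash
python3 - <<'E'
from h import *
S={"scene":((130,170),dict(A=[(436,266),(419,367)],B=[(553,286),(566,391)],C=[(646,168),(620,249)],D=[(745,170),(744,254)],T=[(262,122),(198,185)])),
"side":((130,160),dict(A=[(312,204),(229,164)],B=[(232,267),(135,233)],C=[(320,414),(236,337)],D=[(252,518),(146,438)],T=[(546,148),(492,98)]))}
C={"scene":dict(nearwall=(202,213,.026),rightwall=(295,127,.026),top=(120,28,.022),left=(25,95,.022),tabL=(70,46,.072),tabR=(104,33,.072),thin1=(454,127,.009),thin2=(447,196,.009),jartop=(751,313,.055)),
"side":dict(nearwall=(462,95,.026),rightwall=(533,174,.026),left=(647,38,.022),top=(731,97,.022),tabL=(659,32,.072),tabR=(684,46,.072),thin1=(485,289,.009),thin2=(389,246,.009),jartop=(66,343,.055))}
for n,(o,D) in S.items():
    i=cams.camera_info(n)
    for k,p in D.items():
        P=cast(i,np.array(p)/2.1+o,.019 if k=="T" else .015);d=P[1]-P[0]
        print(n,k,np.round(P.mean(0)[:2],4),round(np.linalg.norm(d),4),round(np.degrees(np.arctan2(d[1],d[0])),1))
    for k,p in C[n].items(): print(n,k,np.round(cast(i,np.array(p[:2])/2.1+o,p[2])[0][:2],4))
print(telemetry.get_state()["ee_rot"])
E
```

```text
scene A [0.6445 0.1231] 0.1124 13.2
scene B [0.622  0.2417] 0.1122 22.4
scene C [0.4459 0.2679] 0.1148 0.3
scene D [0.4072 0.3747] 0.1138 8.8
scene T [ 0.5367 -0.1386] 0.1068 -10.0
scene nearwall [ 0.6249 -0.1219]
scene rightwall [ 0.4834 -0.0897]
scene top [ 0.4109 -0.3565]
scene left [ 0.5494 -0.3927]
scene tabL [ 0.5051 -0.349 ]
scene tabR [ 0.4725 -0.3262]
scene thin1 [0.4032 0.0603]
scene thin2 [0.4985 0.0877]
scene jartop [0.5624 0.3961]
side A [0.6434 0.1194] 0.1093 13.2
side B [0.6229 0.2395] 0.1091 23.1
side C [0.4449 0.265 ] 0.1124 1.1
side D [0.4073 0.3721] 0.1159 9.8
side T [ 0.538  -0.1434] 0.1027 -12.7
side nearwall [ 0.6084 -0.1262]
side rightwall [ 0.464  -0.0828]
side left [ 0.5427 -0.3853]
side top [ 0.4037 -0.358 ]
side tabL [ 0.5002 -0.337 ]
side tabR [ 0.4638 -0.3346]
side thin1 [0.397  0.0582]
side thin2 [0.4988 0.0859]
side jartop [0.5596 0.391 ]
[ 9.92150194e-01  1.25049103e-01 -1.70348080e-04 -8.27333638e-04]
```

{"op": "drive_tool", "data": {"steps": [{"x": 396, "y": -325, "z": -80, "az": 29}, {"x": 396, "y": -325, "z": -80, "az": 29}, {"x": 396, "y": -325, "z": -80, "az": 29}, {"x": 396, "y": -325, "z": -80, "az": 29}, {"x": 396, "y": -325, "z": -80, "az": 29}, {"x": 396, "y": -325, "z": -80, "az": 29}, {"x": 396, "y": -325, "z": -80, "az": 29}, {"x": 396, "y": -325, "z": -80, "az": 29}, {"x": 396, "y": -325, "z": -80, "az": 29}, {"x": 396, "y": -325, "z": -80, "az": 29}, {"x": 396, "y": -325, "z": -80, "az": 29}, {"x": 396, "y": -325, "z": -80, "az": 29}, {"x": 396, "y": -325, "z": -80, "az": 29}, {"x": 396, "y": -325, "z": -80, "az": 29}, {"x": 396, "y": -325, "z": -80, "az": 29}, {"x": 396, "y": -325, "z": -80, "az": 29}, {"x": 396, "y": -325, "z": -80, "az": 29}, {"x": 396, "y": -325, "z": -80, "az": 29}]}}

```text
invalid input at $.steps[0]: expected keys x, y, z, ax, ay, az, jaw
```

```bash
cat >> h.py <<'E'
def look(tag):
    i=cams.camera_info("wrist"); im=cams.camera("wrist")
    cv2.imwrite(f"pics/{tag}.png",im[:,:,::-1]); np.save(f"pics/{tag}.npy",i,allow_pickle=True); return i,im
def go(x,y,z,psi):
    s=telemetry.get_state(); p=np.array(s["position"]); from scipy.spatial.transform import Rotation as Ro
    R=Ro.from_quat(s["ee_rot"]).as_matrix(); cur=np.degrees(np.arctan2(R[1,0],R[0,0]))
    print("now",np.round(p,4),"psi",round(cur,2),"shift mm",np.round(R.T@(np.array([x,y,z])-p)*1000,1),"az",round(cur-psi,2),"t",s["time_s"],"tilt",np.round(R[:2,2],4))
E
python3 - <<'E'
from h import *
i,im=look("w0"); go(.5,-.2,.28,-14.4)
M=np.array(i["camera_from_world"]);print(np.round(-M[:3,:3].T@M[:3,3],3),np.round(M[2,:3],3),i["fovy"])
E
```

```text
now [ 0.1674 -0.6534  0.2029] psi 14.37 shift mm [ 434.7 -356.8  -76.6] az 28.77 t 0.15 tilt [-0.0004  0.0014]
[ 0.236 -0.636  0.371] [-0.27  -0.068 -0.961] 69.73859519959524
```

View pics/w0.png

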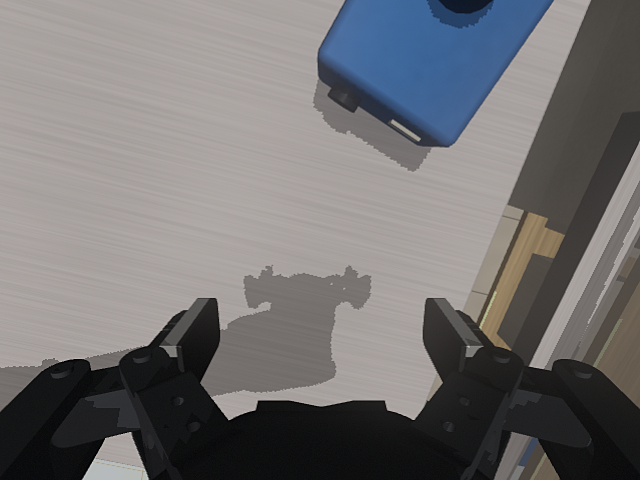

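{"op": "drive_tool", "data": {"steps": [{"x": 0, "y": 0, "z": -80, "ax": 0, "ay": 0, "az": 0, "jaw": -1}, {"x": 0, "y": 0, "z": -80, "ax": 0, "ay": 0, "az": 0, "jaw": -1}, {"x": 396, "y": -325, "z": -80, "ax": 0, "ay": 0, "az": 29, "jaw": -1}, {"x": 396, "y": -325, "z": -80, "ax": 0, "ay": 0, "az": 29, "jaw": -1}, {"x": 396, "y": -325, "z": -80, "ax": 0, "ay": 0, "az": 29, "jaw": -1}, {"x": 396, "y": -325, "z": -80, "ax": 0, "ay": 0, "az": 29, "jaw": -1}, {"x": 396, "y": -325, "z": -80, "ax": 0, "ay": 0, "az": 29, "jaw": -1}, {"x": 396, "y": -325, "z": -80, "ax": 0, "ay": 0, "az": 29, "jaw": -1}, {"x": 396, "y": -325, "z": -80, "ax": 0, "ay": 0, "az": 29, "jaw": -1}, {"x": 396, "y": -325, "z": -80, "ax": 0, "ay": 0, "az": 29, "jaw": -1}, {"x": 396, "y": -325, "z": -80, "ax": 0, "ay": 0, "az": 29, "jaw": -1}, {"x": 396, "y": -325, "z": -80, "ax": 0, "ay": 0, "az": 29, "jaw": -1}, {"x": 396, "y": -325, "z": -80, "ax": 0, "ay": 0, "az": 29, "jaw": -1}, {"x": 396, "y": -325, "z": -80, "ax": 0, "ay": 0, "az": 29, "jaw": -1}, {"x": 396, "y": -325, "z": -80, "ax": 0, "ay": 0, "az": 29, "jaw": -1}, {"x": 396, "y": -325, "z": -80, "ax": 0, "ay": 0, "az": 29, "jaw": -1}, {"x": 396, "y": -325, "z": -80, "ax": 0, "ay": 0, "az": 29, "jaw": -1}, {"x": 396, "y": -325, "z": -80, "ax": 0, "ay": 0, "az": 29, "jaw": -1}, {"x": 396, "y": -325, "z": -80, "ax": 0, "ay": 0, "az": 29, "jaw": -1}, {"x": 396, "y": -325, "z": -80, "ax": 0, "ay": 0, "az": 29, "jaw": -1}]}}

```text
time_s: 1.82
position: [0.4696, -0.2423, 0.2836]
ee_rot: [0.992, -0.129, -0.0, 0.0]
ft_force: [0.2, 0.3, -0.5]
finger_gap: 0.0856
grasp_force: 0.0
```

```bash
python3 - <<'E'
from h import *
i,im=look("w1"); go(.644,.121,.15,13)
E
```

```text
now [ 0.4697 -0.2421  0.2837] psi -14.77 shift mm [  76.  -395.5  133.6] az -27.77 t 1.8667 tilt [-0.0002 -0.0003]
```

View pics/w1.png

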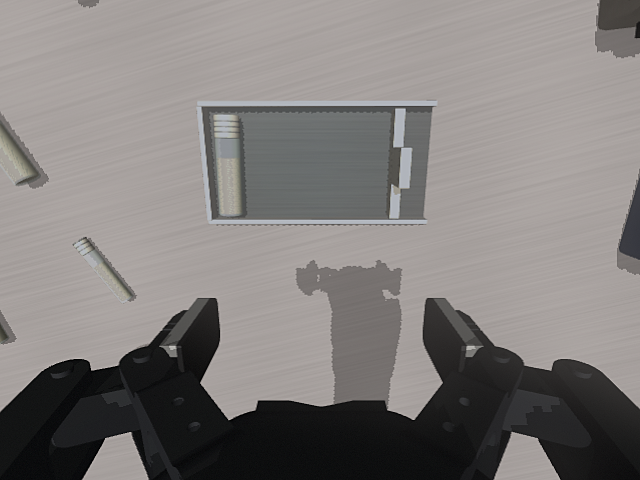

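```bash
python3 - <<'E'
from h import *
i=np.load("pics/w1.npy",allow_pickle=True).item()
def c(p,z): return cast(i,p,z)[:,:2]
w=c([(203,106),(214,219)],.026); d=w[0]-w[1]; print("wall inner",w.round(4),np.degrees(np.arctan2(d[1],d[0])))
w2=c([(197,101),(210,224)],.026)
rt=c([(200,101),(437,101)],.022); rb=c([(213,223),(428,222)],.022)
for e in(rt,rb): d=e[0]-e[1]; print("rail",e.round(4),np.linalg.norm(d),90-np.degrees(np.arctan2(d[1],d[0])))
tab=c([(400,148),(411,148),(410,188),(399,188)],.072); print("tab",tab.round(4),tab.mean(0))
t=c([(228,116),(230,215)],.019); print("tube5",t.mean(0))
a=np.radians(-14.6); ex=np.array([np.cos(a),np.sin(a)]); ey=np.array([-ex[1],ex[0]])
o=np.array([(np.r_[rt,rb]@ex).mean(),(w@ey).mean()-.12]); O=ex*o[0]+ey*o[1]
print("O",O); 
for n,P in dict(w=w,w2=w2,rt=rt,rb=rb,tab=tab,t=t).items(): print(n,(np.c_[(P-O)@ex,(P-O)@ey]*1000).round(1).tolist())
for y in(.101,.071,.041,-.121): print(y,(O+ey*y).round(4))
E
```

```text
wall inner [[ 0.6106 -0.1392]
 [ 0.4812 -0.1063]] -14.280948135107899
rail [[ 0.6172 -0.1366]
 [ 0.547  -0.403 ]] 0.27552361134766107 14.769647099468713
rail [[ 0.4761 -0.1018]
 [ 0.4071 -0.3682]] 0.2751717644148294 14.512878102157572
tab [[ 0.5098 -0.3407]
 [ 0.5068 -0.352 ]
 [ 0.4652 -0.3431]
 [ 0.4683 -0.3314]] [ 0.48754115 -0.341808  ]
tube5 [ 0.53690229 -0.1436317 ]
O [ 0.51539605 -0.23879255]
w [[67.0, 120.4], [-66.5, 119.6]]
w2 [[72.4, 126.7], [-73.0, 125.3]]
rt [[72.8, 124.6], [72.0, -150.9]]
rb [[-72.6, 122.6], [-72.2, -152.5]]
tab [[20.3, -100.0], [20.2, -111.7], [-22.2, -113.6], [-22.2, -101.5]]
t [[56.5, 94.1], [-62.9, 100.9]]
0.101 [ 0.5409 -0.1411]
0.071 [ 0.5333 -0.1701]
0.041 [ 0.5257 -0.1991]
-0.121 [ 0.4849 -0.3559]
```

{"op": "drive_tool", "data": {"steps": [{"x": 76, "y": -395, "z": 150, "ax": 0, "ay": 0, "az": -28, "jaw": -1}, {"x": 76, "y": -395, "z": 150, "ax": 0, "ay": 0, "az": -28, "jaw": -1}, {"x": 76, "y": -395, "z": 150, "ax": 0, "ay": 0, "az": -28, "jaw": -1}, {"x": 76, "y": -395, "z": 150, "ax": 0, "ay": 0, "az": -28, "jaw": -1}, {"x": 76, "y": -395, "z": 150, "ax": 0, "ay": 0, "az": -28, "jaw": -1}, {"x": 76, "y": -395, "z": 150, "ax": 0, "ay": 0, "az": -28, "jaw": -1}, {"x": 76, "y": -395, "z": 150, "ax": 0, "ay": 0, "az": -28, "jaw": -1}, {"x": 76, "y": -395, "z": 150, "ax": 0, "ay": 0, "az": -28, "jaw": -1}, {"x": 76, "y": -395, "z": 150, "ax": 0, "ay": 0, "az": -28, "jaw": -1}, {"x": 76, "y": -395, "z": 150, "ax": 0, "ay": 0, "az": -28, "jaw": -1}, {"x": 76, "y": -395, "z": 150, "ax": 0, "ay": 0, "az": -28, "jaw": -1}, {"x": 76, "y": -395, "z": 150, "ax": 0, "ay": 0, "az": -28, "jaw": -1}, {"x": 76, "y": -395, "z": 150, "ax": 0, "ay": 0, "az": -28, "jaw": -1}, {"x": 76, "y": -395, "z": 150, "ax": 0, "ay": 0, "az": -28, "jaw": -1}, {"x": 76, "y": -395, "z": 150, "ax": 0, "ay": 0, "az": -28, "jaw": -1}, {"x": 76, "y": -395, "z": 150, "ax": 0, "ay": 0, "az": -28, "jaw": -1}]}}

```text
time_s: 3.2
position: [0.6441, 0.12, 0.1345]
ee_rot: [0.993, 0.115, 0.0, 0.0]
ft_force: [-0.0, 0.0, -0.3]
finger_gap: 0.0854
grasp_force: 0.0
```

```bash
python3 - <<'E'
from h import *
i,im=look("w2"); go(.644,.121,.004,13.2)
E
```

```text
now [0.6441 0.1204 0.1344] psi 13.24 shift mm [ -0.   -0.7 130.4] az 0.04 t 3.25 tilt [ 0.001  -0.0006]
```

View pics/w2.png

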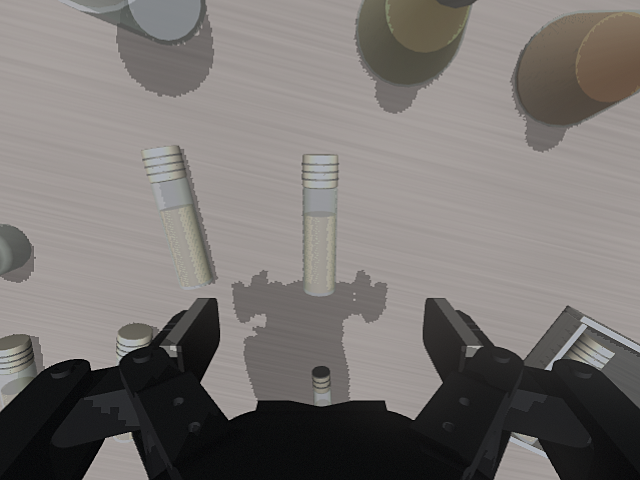

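```bash
python3 - <<'E'
from h import *
i=np.load("pics/w2.npy",allow_pickle=True).item()
for n,p in dict(A=[(319,294),(320,155)],B=[(197,285),(162,149)]).items():
    P=cast(i,p,.024)[:,:2];d=P[1]-P[0];print(n,P.mean(0).round(4),np.linalg.norm(d).round(4),np.degrees(np.arctan2(d[1],d[0])).round(1))
E
```

```text
A [0.6448 0.1208] 0.119 12.8
B [0.6248 0.2344] 0.116 21.1
```

{"op": "drive_tool", "data": {"grip_force": 30, "steps": [{"x": 0, "y": 0, "z": 40, "ax": 0, "ay": 0, "az": 0, "jaw": -1}, {"x": 0, "y": 0, "z": 80, "ax": 0, "ay": 0, "az": 0, "jaw": -1}, {"x": 0, "y": 0, "z": 105, "ax": 0, "ay": 0, "az": 0, "jaw": -0.6}, {"x": 0, "y": 0, "z": 120, "ax": 0, "ay": 0, "az": 0, "jaw": -0.5}, {"x": 0, "y": 0, "z": 130, "ax": 0, "ay": 0, "az": 0, "jaw": -0.4}, {"x": 0, "y": 0, "z": 130, "ax": 0, "ay": 0, "az": 0, "jaw": 0}, {"x": 0, "y": 0, "z": 130, "ax": 0, "ay": 0, "az": 0, "jaw": 0.1}, {"x": 0, "y": 0, "z": 130, "ax": 0, "ay": 0, "az": 0, "jaw": 0.2}, {"x": 0, "y": 0, "z": 130, "ax": 0, "ay": 0, "az": 0, "jaw": 0.3}, {"x": 0, "y": 0, "z": 130, "ax": 0, "ay": 0, "az": 0, "jaw": 0.6}, {"x": 0, "y": 0, "z": 130, "ax": 0, "ay": 0, "az": 0, "jaw": 1}, {"x": 0, "y": 0, "z": 130, "ax": 0, "ay": 0, "az": 0, "jaw": 1}, {"x": 0, "y": 0, "z": 130, "ax": 0, "ay": 0, "az": 0, "jaw": 1}, {"x": 0, "y": 0, "z": 130, "ax": 0, "ay": 0, "az": 0, "jaw": 1}]}}

```text
time_s: 4.42
position: [0.6438, 0.1222, 0.0038]
ee_rot: [0.993, 0.116, 0.0, 0.0]
ft_force: [0.4, -0.3, 0.1]
finger_gap: 0.0001
grasp_force: 0.0
```

```bash
python3 - <<'E'
from h import *
s=telemetry.get_state();print(s["finger_gap"],s["grasp_force"],s["ft_force"])
go(.516+.0108,-.238+.0416,.12,-14.6)
E
```

```text
9.718918475822216e-05 0.0 [ 0.42540996 -0.28239292  0.09055776]
now [0.6438 0.1222 0.0038] psi 13.37 shift mm [-187.5  282.9 -116.2] az 27.97 t 4.4167 tilt [ 0.0001 -0.    ]
```

```bash
python3 - <<'E'
from h import *
i,w=look("w3"); s=cams.camera("scene")[200:380,270:510]
cv2.imwrite("pics/m3.png",np.hstack([w[:,:,::-1][100:],cv2.resize(s[:,:,::-1],(507,380))])[:, :][::1] if 0 else cv2.resize(np.hstack([w[:,:,::-1][100:],cv2.resize(s[:,:,::-1],(507,380))]),(800,265)))
E
```

```text
(no output)
```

View pics/m3.png

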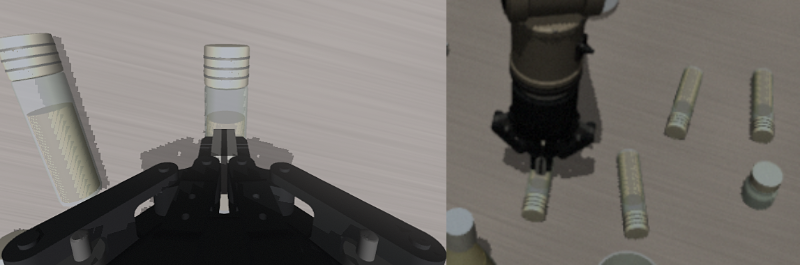

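```bash
python3 - <<'E'
from h import *
s=telemetry.get_state();p=s["position"]
i=np.load("pics/w3.npy",allow_pickle=True).item()
for row in (286,300,330,400):
  for z in(.0038,.034,.06): P=cast(i,[(321,row)],z)[0]; print(row,z,((P-p)[:2]@[np.cos(np.radians(13.3)),np.sin(np.radians(13.3))]).round(4))
w=cv2.imread("pics/w3.png"); cv2.imwrite("pics/c3.png",cv2.resize(w[120:440,160:480],None,fx=1.8,fy=1.8,interpolation=2))
E
```

```text
286 0.0038 -0.003
286 0.034 0.0101
286 0.06 0.0214
300 0.0038 -0.0111
300 0.034 0.0035
300 0.06 0.016
330 0.0038 -0.0292
330 0.034 -0.0114
330 0.06 0.004
400 0.0038 -0.0755
400 0.034 -0.0493
400 0.06 -0.0268
```

View pics/c3.png

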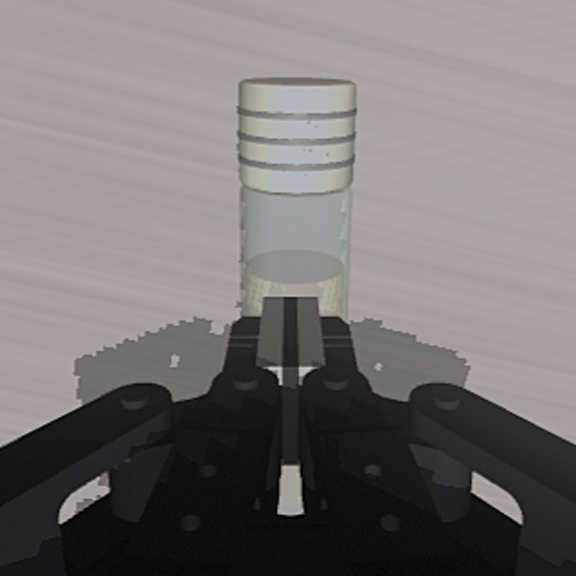

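```bash
python3 - <<'E'
from h import *
p=np.array([.6441,.1204,.1344]);a=np.radians(13.24);R=np.array([[np.cos(a),np.sin(a)],[np.sin(a),-np.cos(a)]])
i=np.load("pics/w2.npy",allow_pickle=True).item()
for px in [(218,298),(425,298),(196,298),(447,298),(218,350)]:
  print(px,[(round(dz*1000),((R@(cast(i,[px],p[2]+dz)[0]-p)[:2])*1000).round(1).tolist()) for dz in(0,.013,.03,.045,.06)])
# front edges of shut fingers in w3
s=telemetry.get_state();p=np.array(s["position"]);i=np.load("pics/w3.npy",allow_pickle=True).item()
for px in [(160+265/1.8,285),(160+317/1.8,285)]:
  print(px,[(round(dz*1000),((R@(cast(i,[px],p[2]+dz)[0]-p)[:2])*1000).round(1).tolist()) for dz in(0,.013,.03,.045,.06)])
E
```

```text
(218, 298) [(0, [-10.1, -54.3]), (13, [-3.9, -50.1]), (30, [4.2, -44.5]), (45, [11.3, -39.6]), (60, [18.5, -34.8])]
(425, 298) [(0, [-10.2, 56.5]), (13, [-4.0, 52.2]), (30, [4.1, 46.6]), (45, [11.3, 41.6]), (60, [18.4, 36.6])]
(196, 298) [(0, [-10.1, -66.0]), (13, [-3.9, -60.9]), (30, [4.2, -54.2]), (45, [11.3, -48.3]), (60, [18.5, -42.4])]
(447, 298) [(0, [-10.2, 68.3]), (13, [-4.0, 63.1]), (30, [4.1, 56.2]), (45, [11.3, 50.2]), (60, [18.4, 44.2])]
(218, 350) [(0, [-41.9, -56.9]), (13, [-33.3, -52.5]), (30, [-22.0, -46.7]), (45, [-12.0, -41.6]), (60, [-2.1, -36.5])]
(307.22222222222223, 285) [(0, [-2.5, -6.8]), (13, [3.1, -6.3]), (30, [10.5, -5.6]), (45, [16.9, -5.0]), (60, [23.4, -4.3])]
(336.1111111111111, 285) [(0, [-2.5, 8.5]), (13, [3.1, 7.8]), (30, [10.5, 7.0]), (45, [17.0, 6.2]), (60, [23.4, 5.5])]
```

{"op": "drive_tool", "data": {"grip_force": 30, "steps": [{"x": 0, "y": 0, "z": -40, "ax": 0, "ay": 0, "az": 0, "jaw": 1}, {"x": 0, "y": 0, "z": -40, "ax": 0, "ay": 0, "az": 0, "jaw": -0.5}, {"x": 0, "y": 0, "z": -40, "ax": 0, "ay": 0, "az": 0, "jaw": -0.5}, {"x": 0, "y": 0, "z": -40, "ax": 0, "ay": 0, "az": 0, "jaw": -0.5}, {"x": 0, "y": 0, "z": -40, "ax": 0, "ay": 0, "az": 0, "jaw": -0.5}, {"x": 0, "y": 0, "z": -40, "ax": 0, "ay": 0, "az": 0, "jaw": -0.5}, {"x": 0, "y": 0, "z": -40, "ax": 0, "ay": 0, "az": 0, "jaw": -0.5}, {"x": 0, "y": 0, "z": -20, "ax": 0, "ay": 0, "az": 0, "jaw": -0.5}, {"x": 0, "y": 0, "z": 0, "ax": 0, "ay": 0, "az": 0, "jaw": -0.5}, {"x": 0, "y": 0, "z": 10, "ax": 0, "ay": 0, "az": 0, "jaw": -0.5}, {"x": 0, "y": 0, "z": 18, "ax": 0, "ay": 0, "az": 0, "jaw": -0.5}, {"x": 0, "y": 0, "z": 24, "ax": 0, "ay": 0, "az": 0, "jaw": -0.5}, {"x": 0, "y": 0, "z": 28, "ax": 0, "ay": 0, "az": 0, "jaw": -0.5}, {"x": 0, "y": 0, "z": 28, "ax": 0, "ay": 0, "az": 0, "jaw": -0.5}]}}

```text
time_s: 5.68
position: [0.6436, 0.1222, -0.0248]
ee_rot: [0.993, 0.116, -0.0, 0.0]
ft_force: [0.3, 1.0, -0.5]
finger_gap: 0.0641
grasp_force: 0.0
```

No contact at z = −25 mm, so the real fingertips are about 30 mm behind the reported TCP. Closing now.

{"op": "drive_tool", "data": {"grip_force": 30, "steps": [{"x": 0, "y": 0, "z": 0, "ax": 0, "ay": 0, "az": 0, "jaw": -0.2}, {"x": 0, "y": 0, "z": 0, "ax": 0, "ay": 0, "az": 0, "jaw": 0}, {"x": 0, "y": 0, "z": 0, "ax": 0, "ay": 0, "az": 0, "jaw": 0.1}, {"x": 0, "y": 0, "z": 0, "ax": 0, "ay": 0, "az": 0, "jaw": 0.2}, {"x": 0, "y": 0, "z": 0, "ax": 0, "ay": 0, "az": 0, "jaw": 0.3}, {"x": 0, "y": 0, "z": 0, "ax": 0, "ay": 0, "az": 0, "jaw": 0.5}, {"x": 0, "y": 0, "z": 0, "ax": 0, "ay": 0, "az": 0, "jaw": 0.8}, {"x": 0, "y": 0, "z": 0, "ax": 0, "ay": 0, "az": 0, "jaw": 1}, {"x": 0, "y": 0, "z": 0, "ax": 0, "ay": 0, "az": 0, "jaw": 1}, {"x": 0, "y": 0, "z": 0, "ax": 0, "ay": 0, "az": 0, "jaw": 1}]}}

```text
time_s: 6.52
position: [0.6442, 0.1222, -0.0237]
ee_rot: [0.993, 0.116, 0.0, 0.0]
ft_force: [-1.5, -0.8, 6.4]
finger_gap: 0.0289
grasp_force: 29.6
```

{"op": "drive_tool", "data": {"steps": [{"x": 0, "y": 0, "z": -15, "ax": 0, "ay": 0, "az": 0, "jaw": 1}, {"x": 0, "y": 0, "z": -35, "ax": 0, "ay": 0, "az": 0, "jaw": 1}, {"x": 0, "y": 0, "z": -65, "ax": 0, "ay": 0, "az": 0, "jaw": 1}, {"x": 0, "y": 0, "z": -100, "ax": 0, "ay": 0, "az": 0, "jaw": 1}, {"x": 0, "y": 0, "z": -130, "ax": 0, "ay": 0, "az": 0, "jaw": 1}, {"x": 0, "y": 0, "z": -130, "ax": 0, "ay": 0, "az": 0, "jaw": 1}]}}

```text
time_s: 7.02
position: [0.6479, 0.1237, 0.1135]
ee_rot: [0.993, 0.116, 0.006, -0.001]
ft_force: [0.9, -0.4, 0.1]
finger_gap: 0.0289
grasp_force: 30.0
```

```bash
python3 - <<'E'
from h import *
s=telemetry.get_state();print(s["finger_gap"],s["grasp_force"],s["ft_force"])
O=np.array([.5154,-.2388]);a=np.radians(-14.6);ex=np.array([np.cos(a),np.sin(a)]);ey=np.array([-ex[1],ex[0]])
P=O+ey*.043; go(*P,.09,-14.6); print(P)
i,im=look("w4")
# column profile of tube cap along image centre
hsv=cv2.cvtColor(im,cv2.COLOR_RGB2HSV); print([(r_,im[r_,321].tolist()) for r_ in range(60,300,8)])
E
```

```text
0.028949469844674797 29.95340645313263 [ 0.86143329 -0.37071024  0.13852443]
now [0.6479 0.1237 0.1135] psi 13.36 shift mm [-192.8  284.1   21.2] az 27.96 t 7.0167 tilt [0.0108 0.0029]
[ 0.52623898 -0.19718851]
[(60, [162, 157, 153]), (68, [162, 156, 154]), (76, [165, 158, 156]), (84, [164, 158, 155]), (92, [165, 159, 156]), (100, [163, 157, 154]), (108, [163, 157, 154]), (116, [164, 159, 155]), (124, [164, 158, 155]), (132, [168, 162, 159]), (140, [165, 159, 156]), (148, [168, 161, 159]), (156, [162, 156, 153]), (164, [165, 159, 156]), (172, [115, 113, 104]), (180, [176, 180, 186]), (188, [176, 180, 186]), (196, [151, 151, 149]), (204, [176, 180, 187]), (212, [148, 148, 144]), (220, [176, 180, 187]), (228, [144, 143, 140]), (236, [176, 180, 187]), (244, [178, 182, 187]), (252, [156, 157, 162]), (260, [156, 157, 161]), (268, [156, 157, 161]), (276, [156, 157, 161]), (284, [142, 141, 140]), (292, [142, 142, 140])]
```

```bash
python3 - <<'E'
from h import *
s=telemetry.get_state();p=np.array(s["position"]);i=np.load("pics/w4.npy",allow_pickle=True).item()
from scipy.spatial.transform import Rotation as Ro
R=Ro.from_quat(s["ee_rot"]).as_matrix()
for row,dz in((170,.024),(176,.0537),(247,.0537)): print(row,(R.T@(cast(i,[(321,row)],p[2]+dz)[0]-p)*1000).round(1))
O=np.array([.5154,-.2388]);a=np.radians(-14.6);ey=np.array([-np.sin(a),np.cos(a)]);P=O+ey*.043
go(*P,.09,-14.6)
E
```

```text
170 [ 60.4   0.2 -23.5]
176 [ 60.6   0.2 -53.2]
247 [ 35.4   0.2 -53.4]
now [0.6464 0.1231 0.1104] psi 13.37 shift mm [-191.1  283.9   18.9] az 27.97 t 7.0667 tilt [0.0073 0.0019]
```

{"op": "drive_tool", "data": {"steps": [{"x": -6, "y": 9, "z": 0, "ax": 0, "ay": 0, "az": 1, "jaw": 1}, {"x": -19, "y": 28, "z": 0, "ax": 0, "ay": 0, "az": 3, "jaw": 1}, {"x": -33, "y": 50, "z": 0, "ax": 0, "ay": 0, "az": 5, "jaw": 1}, {"x": -48, "y": 72, "z": 0, "ax": 0, "ay": 0, "az": 7, "jaw": 1}, {"x": -63, "y": 95, "z": 0, "ax": 0, "ay": 0, "az": 9, "jaw": 1}, {"x": -79, "y": 119, "z": 0, "ax": 0, "ay": 0, "az": 12, "jaw": 1}, {"x": -95, "y": 143, "z": 0, "ax": 0, "ay": 0, "az": 14, "jaw": 1}, {"x": -111, "y": 167, "z": 0, "ax": 0, "ay": 0, "az": 17, "jaw": 1}, {"x": -127, "y": 191, "z": 0, "ax": 0, "ay": 0, "az": 19, "jaw": 1}, {"x": -142, "y": 214, "z": 0, "ax": 0, "ay": 0, "az": 21, "jaw": 1}, {"x": -157, "y": 236, "z": 0, "ax": 0, "ay": 0, "az": 23, "jaw": 1}, {"x": -170, "y": 256, "z": 0, "ax": 0, "ay": 0, "az": 25, "jaw": 1}, {"x": -180, "y": 271, "z": 0, "ax": 0, "ay": 0, "az": 27, "jaw": 1}, {"x": -186, "y": 280, "z": 0, "ax": 0, "ay": 0, "az": 28, "jaw": 1}, {"x": -188, "y": 283, "z": 0, "ax": 0, "ay": 0, "az": 28, "jaw": 1}, {"x": -188, "y": 283, "z": 0, "ax": 0, "ay": 0, "az": 28, "jaw": 1}, {"x": -188, "y": 283, "z": 0, "ax": 0, "ay": 0, "az": 28, "jaw": 1}, {"x": -188, "y": 283, "z": 0, "ax": 0, "ay": 0, "az": 28, "jaw": 1}]}}

```text
time_s: 8.57
position: [0.527, -0.1947, 0.1056]
ee_rot: [0.992, -0.126, 0.0, -0.0]
ft_force: [-0.1, 0.2, -1.2]
finger_gap: 0.0288
grasp_force: 29.9
```

```bash
python3 - <<'E'
from h import *
s=telemetry.get_state();print(s["finger_gap"],s["grasp_force"])
go(.5262,-.1972,-.0237+.004,-14.6)
i,im=look("w5")
E
```

```text
0.028793663058669358 29.923727810382843
now [ 0.527  -0.1947  0.1056] psi -14.47 shift mm [ -0.2   2.7 125.3] az 0.13 t 8.5667 tilt [0.0003 0.0009]
```

View pics/w5.png

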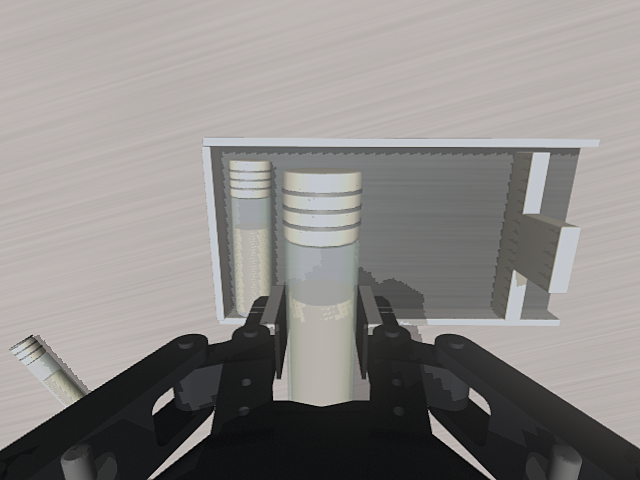

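```bash
python3 - <<'E'
from h import *
i=np.load("pics/w5.npy",allow_pickle=True).item()
O=np.array([.5154,-.2388]);a=np.radians(-14.6);ex=np.array([np.cos(a),np.sin(a)]);ey=np.array([-ex[1],ex[0]])
for n,p,z in(("t5",[(250,180),(252,240),(253,300)],.019),("rail+",[(210,147),(580,149)],.022),("rail-",[(225,325),(555,325)],.022),("wall in",[(212,147),(222,318)],.026),("fence front",[(519,152),(510,318)],.030)):
    P=cast(i,p,z)[:,:2]-O; print(n,(np.c_[P@ex,P@ey]*1000).round(1).tolist())
E
```

```text
t5 [[43.5, 97.3], [-2.2, 98.3], [-52.9, 100.2]]
rail+ [[66.9, 123.7], [66.1, -137.6]]
rail- [[-73.9, 123.6], [-73.0, -146.6]]
wall in [[66.9, 121.1], [-65.3, 124.3]]
fence front [[64.2, -90.5], [-62.4, -104.0]]
```

{"op": "drive_tool", "data": {"steps": [{"x": 0, "y": 3, "z": 20, "ax": 0, "ay": 0, "az": 0, "jaw": 1}, {"x": 0, "y": 3, "z": 45, "ax": 0, "ay": 0, "az": 0, "jaw": 1}, {"x": 0, "y": 3, "z": 70, "ax": 0, "ay": 0, "az": 0, "jaw": 1}, {"x": 0, "y": 3, "z": 90, "ax": 0, "ay": 0, "az": 0, "jaw": 1}, {"x": 0, "y": 3, "z": 104, "ax": 0, "ay": 0, "az": 0, "jaw": 1}, {"x": 0, "y": 3, "z": 112, "ax": 0, "ay": 0, "az": 0, "jaw": 1}, {"x": 0, "y": 3, "z": 117, "ax": 0, "ay": 0, "az": 0, "jaw": 1}, {"x": 0, "y": 3, "z": 120, "ax": 0, "ay": 0, "az": 0, "jaw": 1}, {"x": 0, "y": 3, "z": 122, "ax": 0, "ay": 0, "az": 0, "jaw": 1}, {"x": 0, "y": 3, "z": 122, "ax": 0, "ay": 0, "az": 0, "jaw": 1}]}}

```text
time_s: 9.45
position: [0.5261, -0.1995, -0.0159]
ee_rot: [0.992, -0.127, 0.0, 0.0]
ft_force: [0.6, 0.2, -0.3]
finger_gap: 0.0292
grasp_force: 29.9
```

{"op": "drive_tool", "data": {"steps": [{"x": 0, "y": 0, "z": 1, "ax": 0, "ay": 0, "az": 0, "jaw": 1}, {"x": 0, "y": 0, "z": 2, "ax": 0, "ay": 0, "az": 0, "jaw": 1}, {"x": 0, "y": 0, "z": 3, "ax": 0, "ay": 0, "az": 0, "jaw": 1}, {"x": 0, "y": 0, "z": 3, "ax": 0, "ay": 0, "az": 0, "jaw": 1}, {"x": 0, "y": 0, "z": 3, "ax": 0, "ay": 0, "az": 0, "jaw": 1}]}}

```text
time_s: 9.87
position: [0.5256, -0.1996, -0.0192]
ee_rot: [0.992, -0.127, 0.0, 0.0]
ft_force: [0.6, 0.1, -0.4]
finger_gap: 0.029
grasp_force: 29.9
```

{"op": "drive_tool", "data": {"steps": [{"x": 0, "y": 0, "z": 1, "ax": 0, "ay": 0, "az": 0, "jaw": 1}, {"x": 0, "y": 0, "z": 1.5, "ax": 0, "ay": 0, "az": 0, "jaw": 1}, {"x": 0, "y": 0, "z": 1.5, "ax": 0, "ay": 0, "az": 0, "jaw": 1}, {"x": 0, "y": 0, "z": 1.5, "ax": 0, "ay": 0, "az": 0, "jaw": 0.25}, {"x": 0, "y": 0, "z": 1.5, "ax": 0, "ay": 0, "az": 0, "jaw": 0.15}, {"x": 0, "y": 0, "z": 1.5, "ax": 0, "ay": 0, "az": 0, "jaw": 0.05}, {"x": 0, "y": 0, "z": 1.5, "ax": 0, "ay": 0, "az": 0, "jaw": 0.05}, {"x": 0, "y": 0, "z": 1.5, "ax": 0, "ay": 0, "az": 0, "jaw": 0.05}]}}

```text
time_s: 10.53
position: [0.5256, -0.1994, -0.0209]
ee_rot: [0.992, -0.127, -0.0, -0.0]
ft_force: [-0.4, -0.5, -0.4]
finger_gap: 0.0405
grasp_force: 0.0
```

{"op": "drive_tool", "data": {"steps": [{"x": 0, "y": 0, "z": -15, "ax": 0, "ay": 0, "az": 0, "jaw": 0.05}, {"x": 0, "y": 0, "z": -40, "ax": 0, "ay": 0, "az": 0, "jaw": 0.05}, {"x": 0, "y": 0, "z": -80, "ax": 0, "ay": 0, "az": 0, "jaw": 0}, {"x": 0, "y": 0, "z": -120, "ax": 0, "ay": 0, "az": 0, "jaw": -0.5}, {"x": 0, "y": 0, "z": -145, "ax": 0, "ay": 0, "az": 0, "jaw": -0.5}, {"x": -60, "y": 0, "z": -180, "ax": 0, "ay": 0, "az": 0, "jaw": -0.5}, {"x": -60, "y": 0, "z": -200, "ax": 0, "ay": 0, "az": 0, "jaw": -0.5}, {"x": -60, "y": 0, "z": -200, "ax": 0, "ay": 0, "az": 0, "jaw": -0.5}, {"x": -60, "y": 0, "z": -200, "ax": 0, "ay": 0, "az": 0, "jaw": -0.5}]}}

```text
time_s: 11.28
position: [0.4679, -0.1847, 0.1813]
ee_rot: [0.992, -0.128, 0.002, 0.001]
ft_force: [0.4, -0.1, 0.3]
finger_gap: 0.0637
grasp_force: 0.0
```

```bash
cat >> h.py <<'E'
O=np.array([.5154,-.2388]);_a=np.radians(-14.6);ex=np.array([np.cos(_a),np.sin(_a)]);ey=np.array([-ex[1],ex[0]])
def proj(i,X):
    M=np.array(i["camera_from_world"]); f=240/np.tan(np.radians(i["fovy"]/2)); K=np.array([[f,0,i["cx"]],[0,f,i["cy"]],[0,0,1]])
    return cv2.projectPoints(np.float64(X),cv2.Rodrigues(M[:3,:3])[0],M[:3,3],K,np.array([i["k1"],0,0,0,0.]))[0].reshape(-1,2)
def carrier_map(i,im,z=.019,step=1):
    "rectified carrier plane at height z: rows carrier x 70..-70, cols carrier y 125..-145 (mm)"
    xs=np.arange(70,-71,-step)/1e3; ys=np.arange(125,-146,-step)/1e3
    g=np.array([[*(O+ex*x+ey*y),z] for x in xs for y in ys])
    p=proj(i,g).reshape(len(xs),len(ys),2).astype(np.float32)
    return cv2.remap(im,p[...,0],p[...,1],cv2.INTER_LINEAR)
E
python3 - <<'E'
from h import *
i,im=look("w6"); m=carrier_map(i,im).astype(int)
v=m.mean(2)
for x in(40,20,0,-30): print(x,[(125-c,int(v[70-x,c])) for c in range(2,240,4)])
go(.623,.2385,.11,22)
E
```

```text
40 [(123, 92), (119, 90), (115, 126), (111, 120), (107, 142), (103, 146), (99, 170), (95, 147), (91, 132), (87, 134), (83, 98), (79, 118), (75, 125), (71, 125), (67, 125), (63, 126), (59, 125), (55, 121), (51, 185), (47, 193), (43, 192), (39, 195), (35, 194), (31, 186), (27, 146), (23, 116), (19, 120), (15, 120), (11, 119), (7, 119), (3, 118), (-1, 118), (-5, 117), (-9, 117), (-13, 117), (-17, 116), (-21, 115), (-25, 115), (-29, 114), (-33, 115), (-37, 113), (-41, 113), (-45, 112), (-49, 112), (-53, 111), (-57, 111), (-61, 111), (-65, 111), (-69, 110), (-73, 110), (-77, 110), (-81, 109), (-85, 109), (-89, 110), (-93, 110), (-97, 87), (-101, 91), (-105, 132), (-109, 194), (-113, 194)]
20 [(123, 92), (119, 93), (115, 123), (111, 158), (107, 157), (103, 158), (99, 158), (95, 158), (91, 154), (87, 144), (83, 96), (79, 126), (75, 124), (71, 124), (67, 125), (63, 125), (59, 125), (55, 122), (51, 146), (47, 158), (43, 158), (39, 158), (35, 157), (31, 154), (27, 133), (23, 124), (19, 122), (15, 122), (11, 121), (7, 120), (3, 120), (-1, 119), (-5, 118), (-9, 117), (-13, 117), (-17, 116), (-21
[... 1081 characters left out ...]
87, 133), (83, 87), (79, 116), (75, 115), (71, 115), (67, 116), (63, 116), (59, 116), (55, 122), (51, 167), (47, 167), (43, 172), (39, 174), (35, 168), (31, 172), (27, 122), (23, 116), (19, 114), (15, 115), (11, 114), (7, 114), (3, 114), (-1, 115), (-5, 114), (-9, 114), (-13, 113), (-17, 114), (-21, 114), (-25, 113), (-29, 114), (-33, 113), (-37, 113), (-41, 112), (-45, 112), (-49, 112), (-53, 112), (-57, 112), (-61, 112), (-65, 111), (-69, 111), (-73, 111), (-77, 111), (-81, 110), (-85, 111), (-89, 111), (-93, 113), (-97, 87), (-101, 89), (-105, 159), (-109, 156), (-113, 158)]
now [ 0.4678 -0.1846  0.1798] psi -14.64 shift mm [  43.1 -448.6   69.7] az -36.64 t 11.3333 tilt [ 0.0018 -0.0009]
```

{"op": "drive_tool", "data": {"steps": [{"x": 43, "y": -449, "z": 55, "ax": 0, "ay": 0, "az": -36.5, "jaw": -0.6}, {"x": 43, "y": -449, "z": 55, "ax": 0, "ay": 0, "az": -36.5, "jaw": -0.6}, {"x": 43, "y": -449, "z": 55, "ax": 0, "ay": 0, "az": -36.5, "jaw": -0.6}, {"x": 43, "y": -449, "z": 55, "ax": 0, "ay": 0, "az": -36.5, "jaw": -0.6}, {"x": 43, "y": -449, "z": 55, "ax": 0, "ay": 0, "az": -36.5, "jaw": -0.6}, {"x": 43, "y": -449, "z": 55, "ax": 0, "ay": 0, "az": -36.5, "jaw": -0.6}, {"x": 43, "y": -449, "z": 55, "ax": 0, "ay": 0, "az": -36.5, "jaw": -0.6}, {"x": 43, "y": -449, "z": 55, "ax": 0, "ay": 0, "az": -36.5, "jaw": -0.6}, {"x": 43, "y": -449, "z": 55, "ax": 0, "ay": 0, "az": -36.5, "jaw": -0.6}, {"x": 43, "y": -449, "z": 55, "ax": 0, "ay": 0, "az": -36.5, "jaw": -0.6}, {"x": 43, "y": -449, "z": 55, "ax": 0, "ay": 0, "az": -36.5, "jaw": -0.6}, {"x": 43, "y": -449, "z": 55, "ax": 0, "ay": 0, "az": -36.5, "jaw": -0.6}, {"x": 43, "y": -449, "z": 55, "ax": 0, "ay": 0, "az": -36.5, "jaw": -0.6}, {"x": 43, "y": -449, "z": 55, "ax": 0, "ay": 0, "az": -36.5, "jaw": -0.6}, {"x": 43, "y": -449, "z": 55, "ax": 0, "ay": 0, "az": -36.5, "jaw": -0.6}, {"x": 43, "y": -449, "z": 55, "ax": 0, "ay": 0, "az": -36.5, "jaw": -0.6}, {"x": 43, "y": -449, "z": 55, "ax": 0, "ay": 0, "az": -36.5, "jaw": -0.6}]}}

```text
time_s: 12.75
position: [0.6228, 0.2376, 0.1242]
ee_rot: [0.982, 0.189, -0.0, 0.0]
ft_force: [0.3, 0.5, -0.1]
finger_gap: 0.0679
grasp_force: 0.0
```

```bash
python3 - <<'E'
from h import *
i,im=look("w7"); go(.623,.2385,-.0245,22)
lab=cv2.cvtColor(im,cv2.COLOR_RGB2LAB).astype(int)
for row in(140,160,180,200,220,240,260,280): print(row,[ (c,*lab[row,c]) for c in range(270,376,7)])
c=320; print([(r_,*lab[r_,c]) for r_ in range(110,310,6)])
E
```

```text
now [0.6228 0.2379 0.1244] psi 21.77 shift mm [  0.4  -0.5 148.9] az -0.23 t 12.8 tilt [ 0.0003 -0.0004]
140 [(270, np.int64(167), np.int64(130), np.int64(130)), (277, np.int64(170), np.int64(130), np.int64(130)), (284, np.int64(168), np.int64(130), np.int64(130)), (291, np.int64(168), np.int64(130), np.int64(130)), (298, np.int64(166), np.int64(130), np.int64(130)), (305, np.int64(167), np.int64(130), np.int64(130)), (312, np.int64(170), np.int64(130), np.int64(130)), (319, np.int64(167), np.int64(130), np.int64(130)), (326, np.int64(165), np.int64(130), np.int64(130)), (333, np.int64(166), np.int64(130), np.int64(130)), (340, np.int64(167), np.int64(129), np.int64(130)), (347, np.int64(165), np.int64(130), np.int64(130)), (354, np.int64(165), np.int64(130), np.int64(130)), (361, np.int64(166), np.int64(129), np.int64(131)), (368, np.int64(166), np.int64(130), np.int64(130)), (375, np.int64(165), np.int64(129), np.int64(130))]
160 [(270, np.int64(164), np.int64(130), np.int64(130)), (277, np.int64(167), np.int64(130), np.int64(130)), (284, np.int64(170), np.int64(130), np.int64(130)
[... 6769 characters left out ...]
64(129), np.int64(132)), (236, np.int64(168), np.int64(128), np.int64(132)), (242, np.int64(168), np.int64(128), np.int64(132)), (248, np.int64(168), np.int64(128), np.int64(133)), (254, np.int64(167), np.int64(129), np.int64(132)), (260, np.int64(167), np.int64(128), np.int64(132)), (266, np.int64(167), np.int64(128), np.int64(133)), (272, np.int64(167), np.int64(128), np.int64(133)), (278, np.int64(166), np.int64(129), np.int64(132)), (284, np.int64(166), np.int64(129), np.int64(132)), (290, np.int64(166), np.int64(129), np.int64(132)), (296, np.int64(167), np.int64(128), np.int64(133)), (302, np.int64(110), np.int64(129), np.int64(131)), (308, np.int64(119), np.int64(129), np.int64(130))]
```

{"op": "drive_tool", "data": {"grip_force": 30, "steps": [{"x": 0, "y": 0, "z": 40, "ax": 0, "ay": 0, "az": 0, "jaw": -0.5}, {"x": 0, "y": 0, "z": 80, "ax": 0, "ay": 0, "az": 0, "jaw": -0.5}, {"x": 0, "y": 0, "z": 110, "ax": 0, "ay": 0, "az": 0, "jaw": -0.5}, {"x": 0, "y": 0, "z": 130, "ax": 0, "ay": 0, "az": 0, "jaw": -0.5}, {"x": 0, "y": 0, "z": 142, "ax": 0, "ay": 0, "az": 0, "jaw": -0.5}, {"x": 0, "y": 0, "z": 149, "ax": 0, "ay": 0, "az": 0, "jaw": -0.5}, {"x": 0, "y": 0, "z": 149, "ax": 0, "ay": 0, "az": 0, "jaw": -0.2}, {"x": 0, "y": 0, "z": 149, "ax": 0, "ay": 0, "az": 0, "jaw": 0}, {"x": 0, "y": 0, "z": 149, "ax": 0, "ay": 0, "az": 0, "jaw": 0.1}, {"x": 0, "y": 0, "z": 149, "ax": 0, "ay": 0, "az": 0, "jaw": 0.2}, {"x": 0, "y": 0, "z": 149, "ax": 0, "ay": 0, "az": 0, "jaw": 0.3}, {"x": 0, "y": 0, "z": 149, "ax": 0, "ay": 0, "az": 0, "jaw": 0.5}, {"x": 0, "y": 0, "z": 149, "ax": 0, "ay": 0, "az": 0, "jaw": 0.8}, {"x": 0, "y": 0, "z": 149, "ax": 0, "ay": 0, "az": 0, "jaw": 1}, {"x": 0, "y": 0, "z": 149, "ax": 0, "ay": 0, "az": 0, "jaw": 1}, {"x": 0, "y": 0, "z": 149, "ax": 0, "ay": 0, "az": 0, "jaw": 1}]}}

```text
time_s: 14.13
position: [0.6234, 0.2397, -0.0233]
ee_rot: [0.982, 0.19, 0.001, -0.0]
ft_force: [-1.4, -1.2, 6.6]
finger_gap: 0.0289
grasp_force: 29.3
```

{"op": "drive_tool", "data": {"steps": [{"x": 0, "y": 0, "z": -15, "ax": 0, "ay": 0, "az": 0, "jaw": 1}, {"x": 0, "y": 0, "z": -35, "ax": 0, "ay": 0, "az": 0, "jaw": 1}, {"x": 0, "y": 0, "z": -65, "ax": 0, "ay": 0, "az": 0, "jaw": 1}, {"x": 0, "y": 0, "z": -100, "ax": 0, "ay": 0, "az": 0, "jaw": 1}, {"x": 0, "y": 0, "z": -125, "ax": 0, "ay": 0, "az": 0, "jaw": 1}, {"x": 0, "y": 0, "z": -130, "ax": 0, "ay": 0, "az": 0, "jaw": 1}, {"x": 0, "y": 0, "z": -130, "ax": 0, "ay": 0, "az": 0, "jaw": 1}, {"x": 0, "y": 0, "z": -130, "ax": 0, "ay": 0, "az": 0, "jaw": 1}]}}

```text
time_s: 14.8
position: [0.6221, 0.2388, 0.1051]
ee_rot: [0.982, 0.19, -0.0, 0.0]
ft_force: [-0.7, -0.5, -1.5]
finger_gap: 0.029
grasp_force: 30.1
```

```bash
python3 - <<'E'
from h import *
from scipy.spatial.transform import Rotation as Ro
s=telemetry.get_state(); P=O+ey*-.013; go(*P,.1055,-14.6)
i,im=look("w8"); col=im[:,321].astype(int).sum(1)/3
print([(r_,int(col[r_])) for r_ in range(150,200,2)],[(r_,int(col[r_])) for r_ in range(240,256,2)])
R=Ro.from_quat(s["ee_rot"]).as_matrix();p=s["position"]
for row,dz in((170,.024),(176,.0537),(247,.0537)): print(row,(R.T@(cast(i,[(321,row)],p[2]+dz)[0]-p)*1000).round(1))
E
```

```text
now [0.6221 0.2388 0.1051] psi 21.86 shift mm [-2.846e+02  4.140e+02 -1.000e-01] az 36.46 t 14.8 tilt [-0.0003 -0.0005]
[(150, 160), (152, 162), (154, 162), (156, 161), (158, 164), (160, 162), (162, 161), (164, 165), (166, 161), (168, 161), (170, 102), (172, 110), (174, 109), (176, 162), (178, 182), (180, 181), (182, 181), (184, 181), (186, 181), (188, 181), (190, 181), (192, 181), (194, 179), (196, 149), (198, 152)] [(240, 180), (242, 181), (244, 181), (246, 181), (248, 113), (250, 160), (252, 156), (254, 156)]
170 [ 59.1   0.4 -24. ]
176 [ 59.5   0.4 -53.7]
247 [ 35.    0.4 -53.7]
```

{"op": "drive_tool", "data": {"steps": [{"x": -6, "y": 8, "z": 0, "ax": 0, "ay": 0, "az": 1, "jaw": 1}, {"x": -17, "y": 25, "z": 0, "ax": 0, "ay": 0, "az": 2, "jaw": 1}, {"x": -33, "y": 48, "z": 0, "ax": 0, "ay": 0, "az": 4, "jaw": 1}, {"x": -52, "y": 75, "z": 0, "ax": 0, "ay": 0, "az": 6.5, "jaw": 1}, {"x": -72, "y": 105, "z": 0, "ax": 0, "ay": 0, "az": 9, "jaw": 1}, {"x": -92, "y": 134, "z": 0, "ax": 0, "ay": 0, "az": 11.6, "jaw": 1}, {"x": -113, "y": 164, "z": 0, "ax": 0, "ay": 0, "az": 14.2, "jaw": 1}, {"x": -133, "y": 193, "z": 0, "ax": 0, "ay": 0, "az": 16.8, "jaw": 1}, {"x": -153, "y": 222, "z": 0, "ax": 0, "ay": 0, "az": 19.3, "jaw": 1}, {"x": -173, "y": 251, "z": 0, "ax": 0, "ay": 0, "az": 21.8, "jaw": 1}, {"x": -193, "y": 280, "z": 0, "ax": 0, "ay": 0, "az": 24.3, "jaw": 1}, {"x": -212, "y": 308, "z": 0, "ax": 0, "ay": 0, "az": 26.8, "jaw": 1}, {"x": -231, "y": 336, "z": 0, "ax": 0, "ay": 0, "az": 29.2, "jaw": 1}, {"x": -249, "y": 362, "z": 0, "ax": 0, "ay": 0, "az": 31.5, "jaw": 1}, {"x": -265, "y": 385, "z": 0, "ax": 0, "ay": 0, "az": 33.5, "jaw": 1}, {"x": -278, "y": 403, "z": 0, "ax": 0, "ay": 0, "az": 35, "jaw": 1}, {"x": -286, "y": 415, "z": 0, "ax": 0, "ay": 0, "az": 36, "jaw": 1}, {"x": -289, "y": 420, "z": 0, "ax": 0, "ay": 0, "az": 36.5, "jaw": 1}, {"x": -289, "y": 420, "z": 0, "ax": 0, "ay": 0, "az": 36.5, "jaw": 1}, {"x": -289, "y": 420, "z": 0, "ax": 0, "ay": 0, "az": 36.5, "jaw": 1}]}}

```text
time_s: 16.52
position: [0.5109, -0.2567, 0.1048]
ee_rot: [0.992, -0.127, -0.0, -0.001]
ft_force: [0.1, 1.1, -0.8]
finger_gap: 0.0289
grasp_force: 30.1
```

```bash
python3 - <<'E'
from h import *
s=telemetry.get_state();print(s["finger_gap"],s["grasp_force"]); go(*(O+ey*-.02),-.0195,-14.6)
E
```

```text
0.028855041109813157 30.121300220489502
now [ 0.5109 -0.2567  0.1048] psi -14.55 shift mm [-1.000e-01  1.700e+00  1.243e+02] az 0.05 t 16.5167 tilt [-0.0005  0.0012]
```

{"op": "drive_tool", "data": {"steps": [{"x": 0, "y": 0, "z": 20, "ax": 0, "ay": 0, "az": 0, "jaw": 1}, {"x": 0, "y": 0, "z": 45, "ax": 0, "ay": 0, "az": 0, "jaw": 1}, {"x": 0, "y": 0, "z": 70, "ax": 0, "ay": 0, "az": 0, "jaw": 1}, {"x": 0, "y": 0, "z": 90, "ax": 0, "ay": 0, "az": 0, "jaw": 1}, {"x": 0, "y": 0, "z": 104, "ax": 0, "ay": 0, "az": 0, "jaw": 1}, {"x": 0, "y": 0, "z": 113, "ax": 0, "ay": 0, "az": 0, "jaw": 1}, {"x": 0, "y": 0, "z": 119, "ax": 0, "ay": 0, "az": 0, "jaw": 1}, {"x": 0, "y": 0, "z": 122, "ax": 0, "ay": 0, "az": 0, "jaw": 1}, {"x": 0, "y": 0, "z": 124, "ax": 0, "ay": 0, "az": 0, "jaw": 1}, {"x": 0, "y": 0, "z": 125, "ax": 0, "ay": 0, "az": 0, "jaw": 1}, {"x": 0, "y": 0, "z": 125, "ax": 0, "ay": 0, "az": 0, "jaw": 1}]}}

```text
time_s: 17.43
position: [0.5114, -0.2582, -0.0192]
ee_rot: [0.992, -0.127, 0.001, 0.0]
ft_force: [0.7, -0.6, -0.9]
finger_gap: 0.0288
grasp_force: 30.2
```

{"op": "drive_tool", "data": {"steps": [{"x": 0, "y": 0, "z": 1, "ax": 0, "ay": 0, "az": 0, "jaw": 1}, {"x": 0, "y": 0, "z": 1.5, "ax": 0, "ay": 0, "az": 0, "jaw": 1}, {"x": 0, "y": 0, "z": 1.5, "ax": 0, "ay": 0, "az": 0, "jaw": 1}, {"x": 0, "y": 0, "z": 1.5, "ax": 0, "ay": 0, "az": 0, "jaw": 0.25}, {"x": 0, "y": 0, "z": 1.5, "ax": 0, "ay": 0, "az": 0, "jaw": 0.15}, {"x": 0, "y": 0, "z": 1.5, "ax": 0, "ay": 0, "az": 0, "jaw": 0.05}, {"x": 0, "y": 0, "z": 1.5, "ax": 0, "ay": 0, "az": 0, "jaw": 0.05}, {"x": 0, "y": 0, "z": 1.5, "ax": 0, "ay": 0, "az": 0, "jaw": 0.05}, {"x": 0, "y": 0, "z": -15, "ax": 0, "ay": 0, "az": 0, "jaw": 0.05}, {"x": 0, "y": 0, "z": -40, "ax": 0, "ay": 0, "az": 0, "jaw": 0.05}, {"x": 0, "y": 0, "z": -80, "ax": 0, "ay": 0, "az": 0, "jaw": 0.05}, {"x": 0, "y": 0, "z": -120, "ax": 0, "ay": 0, "az": 0, "jaw": 0.1}, {"x": -60, "y": 0, "z": -150, "ax": 0, "ay": 0, "az": 0, "jaw": 0.3}, {"x": -60, "y": 0, "z": -170, "ax": 0, "ay": 0, "az": 0, "jaw": 0.5}, {"x": -60, "y": 0, "z": -170, "ax": 0, "ay": 0, "az": 0, "jaw": 1}, {"x": -60, "y": 0, "z": -170, "ax": 0, "ay": 0, "az": 0, "jaw": 1}, {"x": -60, "y": 0, "z": -170, "ax": 0, "ay": 0, "az": 0, "jaw": 1}]}}

```text
time_s: 18.85
position: [0.4529, -0.2431, 0.1502]
ee_rot: [0.992, -0.127, 0.0, 0.0]
ft_force: [-0.5, 0.4, -0.4]
finger_gap: 0.0004
grasp_force: 0.0
```

```bash
python3 - <<'E'
from h import *
i,im=look("w9"); v=carrier_map(i,im).astype(int).mean(2)
for x in(40,0,-20): print(x,[(125-c,int(v[70-x,c])) for c in range(2,240,4) if v[70-x,c]>130])
v=carrier_map(i,im,.072).astype(int).mean(2); print("tab",[(125-c,int(v[70,c])) for c in range(200,265,2)])
go(*(O+ey*-.150),.18,-14.6)
E
```

```text
40 [(111, 140), (107, 145), (103, 168), (99, 166), (95, 139), (91, 134), (87, 133), (51, 195), (47, 199), (43, 199), (39, 199), (35, 194), (31, 178), (27, 132), (-9, 188), (-13, 196), (-17, 200), (-21, 199), (-25, 196), (-29, 189), (-33, 154), (-105, 202), (-109, 198), (-113, 199)]
0 [(111, 182), (107, 175), (103, 178), (99, 184), (95, 182), (91, 171), (87, 134), (51, 182), (47, 173), (43, 178), (39, 183), (35, 180), (31, 163), (-9, 162), (-13, 177), (-17, 176), (-21, 182), (-25, 176), (-29, 181), (-33, 146)]
-20 [(111, 187), (107, 175), (103, 178), (99, 182), (95, 184), (91, 164), (55, 133), (51, 180), (47, 174), (43, 179), (39, 176), (35, 184), (31, 165), (-9, 163), (-13, 180), (-17, 175), (-21, 178), (-25, 181), (-29, 178), (-33, 141)]
tab [(-75, 116), (-77, 117), (-79, 116), (-81, 116), (-83, 119), (-85, 89), (-87, 87), (-89, 88), (-91, 92), (-93, 92), (-95, 93), (-97, 94), (-99, 92), (-101, 187), (-103, 198), (-105, 199), (-107, 199), (-109, 198), (-111, 204), (-113, 112), (-115, 117), (-117, 117), (-119, 117), (-121, 116), (-123, 161), (-125, 172), (-127, 172), (-129, 172), (-131, 174), (-133, 175), (-135, 176), (-137, 177), (-139, 177)]
now [ 0.4528 -0.2429  0.1495] psi -14.62 shift mm [ 59.5 130.2 -30.6] az -0.02 t 18.9 tilt [-0.0006  0.0005]
```

{"op": "drive_tool", "data": {"grip_force": 40, "steps": [{"x": 25, "y": 35, "z": 0, "ax": 0, "ay": 0, "az": 0, "jaw": 0}, {"x": 50, "y": 70, "z": 0, "ax": 0, "ay": 0, "az": 0, "jaw": 0}, {"x": 59, "y": 86, "z": 0, "ax": 0, "ay": 0, "az": 0, "jaw": 0}, {"x": 59, "y": 86, "z": 0, "ax": 0, "ay": 0, "az": 0, "jaw": 0}, {"x": 59, "y": 86, "z": 0, "ax": 0, "ay": 0, "az": 0, "jaw": 0}, {"x": 59, "y": 86, "z": 30, "ax": 0, "ay": 0, "az": 0, "jaw": 0}, {"x": 59, "y": 86, "z": 60, "ax": 0, "ay": 0, "az": 0, "jaw": 0}, {"x": 59, "y": 86, "z": 90, "ax": 0, "ay": 0, "az": 0, "jaw": 0}, {"x": 59, "y": 86, "z": 115, "ax": 0, "ay": 0, "az": 0, "jaw": 0}, {"x": 59, "y": 86, "z": 130, "ax": 0, "ay": 0, "az": 0, "jaw": 0}, {"x": 59, "y": 86, "z": 134, "ax": 0, "ay": 0, "az": 0, "jaw": 0}, {"x": 59, "y": 86, "z": 134, "ax": 0, "ay": 0, "az": 0, "jaw": 0}]}}

```text
time_s: 19.9
position: [0.4872, -0.339, 0.0145]
ee_rot: [0.992, -0.126, -0.002, -0.001]
ft_force: [-0.4, -0.7, 0.9]
finger_gap: 0.0426
grasp_force: 0.0
```

{"op": "drive_tool", "data": {"steps": [{"x": 0, "y": 0, "z": 0, "ax": 0, "ay": 0, "az": 0, "jaw": 0.3}, {"x": 0, "y": 0, "z": 0, "ax": 0, "ay": 0, "az": 0, "jaw": 0.6}, {"x": 0, "y": 0, "z": 0, "ax": 0, "ay": 0, "az": 0, "jaw": 0.8}, {"x": 0, "y": 0, "z": 0, "ax": 0, "ay": 0, "az": 0, "jaw": 1}, {"x": 0, "y": 0, "z": 0, "ax": 0, "ay": 0, "az": 0, "jaw": 1}, {"x": 0, "y": 0, "z": 0, "ax": 0, "ay": 0, "az": 0, "jaw": 1}, {"x": 0, "y": 0, "z": 0, "ax": 0, "ay": 0, "az": 0, "jaw": 1}]}}

```text
time_s: 20.48
position: [0.4891, -0.3415, 0.0177]
ee_rot: [0.992, -0.127, 0.001, 0.0]
ft_force: [-1.4, 2.0, 6.8]
finger_gap: 0.0114
grasp_force: 42.2
```

```bash
python3 - <<'E'
from h import *
s=telemetry.get_state();p=np.array(s["position"])[:2]-O;f=np.array(s["ft_force"]);print(s["finger_gap"],s["grasp_force"],f.round(2),"xy",p@ex,p@ey)
go(*(O+ey*.018),.0145,-14.6)
E
```

```text
0.01139075498650492 42.21156299114227 [-1.44  2.05  6.76] xy 0.00045850951990102686 -0.10603438831233292
now [ 0.4891 -0.3415  0.0177] psi -14.64 shift mm [  -0.6 -124.     3.1] az -0.04 t 20.4833 tilt [ 0.0021 -0.001 ]
```

{"op": "drive_tool", "data": {"steps": [{"x": 0, "y": -3, "z": 0, "ax": 0, "ay": 0, "az": 0, "jaw": 1}, {"x": 0, "y": -9, "z": 0, "ax": 0, "ay": 0, "az": 0, "jaw": 1}, {"x": 0, "y": -16, "z": 0, "ax": 0, "ay": 0, "az": 0, "jaw": 1}, {"x": 0, "y": -23, "z": 0, "ax": 0, "ay": 0, "az": 0, "jaw": 1}, {"x": 0, "y": -30, "z": 0, "ax": 0, "ay": 0, "az": 0, "jaw": 1}, {"x": 0, "y": -37, "z": 0, "ax": 0, "ay": 0, "az": 0, "jaw": 1}, {"x": 0, "y": -44, "z": 0, "ax": 0, "ay": 0, "az": 0, "jaw": 1}, {"x": 0, "y": -51, "z": 0, "ax": 0, "ay": 0, "az": 0, "jaw": 1}, {"x": 0, "y": -58, "z": 0, "ax": 0, "ay": 0, "az": 0, "jaw": 1}, {"x": 0, "y": -65, "z": 0, "ax": 0, "ay": 0, "az": 0, "jaw": 1}, {"x": 0, "y": -72, "z": 0, "ax": 0, "ay": 0, "az": 0, "jaw": 1}, {"x": 0, "y": -79, "z": 0, "ax": 0, "ay": 0, "az": 0, "jaw": 1}, {"x": 0, "y": -86, "z": 0, "ax": 0, "ay": 0, "az": 0, "jaw": 1}, {"x": 0, "y": -92, "z": 0, "ax": 0, "ay": 0, "az": 0, "jaw": 1}, {"x": 0, "y": -98, "z": 0, "ax": 0, "ay": 0, "az": 0, "jaw": 1}, {"x": 0, "y": -104, "z": 0, "ax": 0, "ay": 0, "az": 0, "jaw": 1}, {"x": 0, "y": -110, "z": 0, "ax": 0, "ay": 0, "az": 0, "jaw": 1}, {"x": 0, "y": -115, "z": 0, "ax": 0, "ay": 0, "az": 0, "jaw": 1}, {"x": 0, "y": -118, "z": 0, "ax": 0, "ay": 0, "az": 0, "jaw": 1}, {"x": 0, "y": -120, "z": 0, "ax": 0, "ay": 0, "az": 0, "jaw": 1}]}}

```text
time_s: 22.15
position: [0.5195, -0.2258, 0.0176]
ee_rot: [0.992, -0.127, 0.001, 0.001]
ft_force: [-1.2, -1.2, 6.8]
finger_gap: 0.011
grasp_force: 42.4
```

```bash
cat >> h.py <<'E'
def st():
    s=telemetry.get_state();p=np.array(s["position"])[:2]-O;f=np.array(s["ft_force"]);print(s["finger_gap"],s["grasp_force"],"F",(f[:2]@ey).round(2),f.round(2),"xy",(p@ex).round(4),(p@ey).round(4),"val",(p@ey+.121).round(4))
E
python3 - <<'E'
from h import *
st()
i,im=look("w10"); v=carrier_map(i,im).astype(int).mean(2)
for x in(50,30): print(x,[(125-c,int(v[70-x,c])) for c in range(2,130,3)])
E
```

```text
0.010994968726608708 42.3672491312027 F -1.48 [-1.2  -1.22  6.76] xy 0.0007 0.0136 val 0.1346
50 [(123, 101), (120, 102), (117, 104), (114, 121), (111, 156), (108, 169), (105, 182), (102, 186), (99, 183), (96, 178), (93, 148), (90, 133), (87, 112), (84, 99), (81, 194), (78, 207), (75, 187), (72, 212), (69, 212), (66, 211), (63, 208), (60, 203), (57, 187), (54, 155), (51, 131), (48, 200), (45, 208), (42, 211), (39, 211), (36, 211), (33, 210), (30, 207), (27, 200), (24, 172), (21, 106), (18, 211), (15, 211), (12, 211), (9, 210), (6, 92), (3, 131), (0, 131), (-3, 129)]
30 [(123, 98), (120, 99), (117, 99), (114, 91), (111, 175), (108, 208), (105, 211), (102, 208), (99, 206), (96, 191), (93, 137), (90, 130), (87, 145), (84, 124), (81, 158), (78, 170), (75, 184), (72, 174), (69, 174), (66, 174), (63, 174), (60, 168), (57, 162), (54, 141), (51, 118), (48, 164), (45, 174), (42, 174), (39, 174), (36, 174), (33, 174), (30, 172), (27, 168), (24, 153), (21, 102), (18, 212), (15, 211), (12, 210), (9, 210), (6, 96), (3, 128), (0, 127), (-3, 126)]
```

Three tubes in row, fence following. Creep in to contact.

{"op": "drive_tool", "data": {"steps": [{"x": 0, "y": -1, "z": 0, "ax": 0, "ay": 0, "az": 0, "jaw": 1}, {"x": 0, "y": -2, "z": 0, "ax": 0, "ay": 0, "az": 0, "jaw": 1}, {"x": 0, "y": -3, "z": 0, "ax": 0, "ay": 0, "az": 0, "jaw": 1}, {"x": 0, "y": -4, "z": 0, "ax": 0, "ay": 0, "az": 0, "jaw": 1}, {"x": 0, "y": -5, "z": 0, "ax": 0, "ay": 0, "az": 0, "jaw": 1}, {"x": 0, "y": -6, "z": 0, "ax": 0, "ay": 0, "az": 0, "jaw": 1}, {"x": 0, "y": -7, "z": 0, "ax": 0, "ay": 0, "az": 0, "jaw": 1}, {"x": 0, "y": -7, "z": 0, "ax": 0, "ay": 0, "az": 0, "jaw": 1}, {"x": 0, "y": -7, "z": 0, "ax": 0, "ay": 0, "az": 0, "jaw": 1}]}}

```text
time_s: 22.95
position: [0.5212, -0.2194, 0.0176]
ee_rot: [0.992, -0.128, 0.001, 0.001]
ft_force: [-1.1, -1.3, 7.5]
finger_gap: 0.0115
grasp_force: 42.4
```

```bash
python3 -c "
from h import *
st()"
```

```text
0.01151923747937452 42.37450361251831 F -1.53 [-1.09 -1.3   7.53] xy 0.0007 0.0202 val 0.1412
```

{"op": "drive_tool", "data": {"steps": [{"x": 0, "y": -0.5, "z": 0, "ax": 0, "ay": 0, "az": 0, "jaw": 1}, {"x": 0, "y": -1, "z": 0, "ax": 0, "ay": 0, "az": 0, "jaw": 1}, {"x": 0, "y": -1.5, "z": 0, "ax": 0, "ay": 0, "az": 0, "jaw": 1}, {"x": 0, "y": -2, "z": 0, "ax": 0, "ay": 0, "az": 0, "jaw": 1}, {"x": 0, "y": -2.5, "z": 0, "ax": 0, "ay": 0, "az": 0, "jaw": 1}, {"x": 0, "y": -3, "z": 0, "ax": 0, "ay": 0, "az": 0, "jaw": 1}, {"x": 0, "y": -3, "z": 0, "ax": 0, "ay": 0, "az": 0, "jaw": 1}]}}

```text
time_s: 23.53
position: [0.5218, -0.2167, 0.0176]
ee_rot: [0.992, -0.128, 0.001, 0.001]
ft_force: [-0.7, -1.8, 7.6]
finger_gap: 0.0114
grasp_force: 42.4
```

```bash
python3 -c "
from h import *
st()"
```

```text
0.01143519101084464 42.3649924993515 F -1.92 [-0.75 -1.79  7.57] xy 0.0007 0.023 val 0.144
```

{"op": "drive_tool", "data": {"steps": [{"x": 0, "y": -0.5, "z": 0, "ax": 0, "ay": 0, "az": 0, "jaw": 1}, {"x": 0, "y": -1, "z": 0, "ax": 0, "ay": 0, "az": 0, "jaw": 1}, {"x": 0, "y": -1.5, "z": 0, "ax": 0, "ay": 0, "az": 0, "jaw": 1}, {"x": 0, "y": -1.5, "z": 0, "ax": 0, "ay": 0, "az": 0, "jaw": 1}]}}

```text
time_s: 23.87
position: [0.5222, -0.2152, 0.0176]
ee_rot: [0.992, -0.128, 0.001, 0.001]
ft_force: [-0.9, -2.0, 8.0]
finger_gap: 0.0117
grasp_force: 42.4
```

```bash
python3 -c "
from h import *
st()"
```

```text
0.011659374224250054 42.37041234970093 F -2.14 [-0.92 -1.97  7.99] xy 0.0007 0.0245 val 0.1455
```

{"op": "drive_tool", "data": {"steps": [{"x": 0, "y": -0.5, "z": 0, "ax": 0, "ay": 0, "az": 0, "jaw": 1}, {"x": 0, "y": -1, "z": 0, "ax": 0, "ay": 0, "az": 0, "jaw": 1}, {"x": 0, "y": -1.5, "z": 0, "ax": 0, "ay": 0, "az": 0, "jaw": 1}, {"x": 0, "y": -1.5, "z": 0, "ax": 0, "ay": 0, "az": 0, "jaw": 1}]}}

```text
time_s: 24.2
position: [0.5225, -0.2139, 0.0176]
ee_rot: [0.992, -0.128, 0.001, 0.001]
ft_force: [-1.1, -2.2, 7.5]
finger_gap: 0.0112
grasp_force: 42.4
```

```bash
python3 -c "
from h import *
st()
i,im=look('w11'); v=carrier_map(i,im).astype(int).mean(2)
for x in(50,30): print(x,[(125-c,int(v[70-x,c])) for c in range(2,115,2)])
"
```

```text
0.01124948703127252 42.37704277038574 F -2.45 [-1.13 -2.23  7.51] xy 0.0006 0.0259 val 0.1469
50 [(123, 121), (121, 141), (119, 153), (117, 156), (115, 173), (113, 169), (111, 173), (109, 171), (107, 173), (105, 154), (103, 150), (101, 138), (99, 122), (97, 116), (95, 109), (93, 102), (91, 183), (89, 203), (87, 205), (85, 179), (83, 208), (81, 209), (79, 208), (77, 209), (75, 208), (73, 205), (71, 203), (69, 198), (67, 184), (65, 167), (63, 143), (61, 140), (59, 190), (57, 202), (55, 204), (53, 207), (51, 208), (49, 209), (47, 198), (45, 208), (43, 207), (41, 205), (39, 203), (37, 196), (35, 179), (33, 157), (31, 208), (29, 208), (27, 208), (25, 208), (23, 208), (21, 208), (19, 147), (17, 131), (15, 129), (13, 128), (11, 127)]
30 [(123, 119), (121, 142), (119, 148), (117, 202), (115, 206), (113, 205), (111, 204), (109, 204), (107, 196), (105, 159), (103, 133), (101, 130), (99, 137), (97, 148), (95, 140), (93, 120), (91, 138), (89, 168), (87, 169), (85, 179), (83, 170), (81, 171), (79, 171), (77, 171), (75, 170), (73, 169), (71, 169), (69, 168), (67, 159), (65, 147), (63, 132), (61, 118), (59, 157), (57, 169), (55, 170), (53, 171), (51, 171), (49, 172), (47, 172), (45, 172), (43, 171), (41, 170), (39, 170), (37, 166), (35, 155), (33, 142), (31, 205), (29, 208), (27, 207), (25, 207), (23, 207), (21, 208), (19, 116), (17, 127), (15, 126), (13, 125), (11, 125)]
```

{"op": "drive_tool", "data": {"steps": [{"x": 0, "y": -0.5, "z": 0, "ax": 0, "ay": 0, "az": 0, "jaw": 1}, {"x": 0, "y": -1, "z": 0, "ax": 0, "ay": 0, "az": 0, "jaw": 1}, {"x": 0, "y": -1.5, "z": 0, "ax": 0, "ay": 0, "az": 0, "jaw": 1}, {"x": 0, "y": -1.5, "z": 0, "ax": 0, "ay": 0, "az": 0, "jaw": 1}]}}

```text
time_s: 24.58
position: [0.5229, -0.2126, 0.0176]
ee_rot: [0.992, -0.128, 0.001, 0.001]
ft_force: [-0.5, -3.1, 7.3]
finger_gap: 0.0115
grasp_force: 42.4
```

```bash
python3 -c "
from h import *
st()"
```

```text
0.011508681326299756 42.36280918121338 F -3.09 [-0.46 -3.08  7.27] xy 0.0007 0.0273 val 0.1483
```

{"op": "drive_tool", "data": {"steps": [{"x": 0, "y": -0.5, "z": 0, "ax": 0, "ay": 0, "az": 0, "jaw": 1}, {"x": 0, "y": -1, "z": 0, "ax": 0, "ay": 0, "az": 0, "jaw": 1}, {"x": 0, "y": -1.5, "z": 0, "ax": 0, "ay": 0, "az": 0, "jaw": 1}, {"x": 0, "y": -1.5, "z": 0, "ax": 0, "ay": 0, "az": 0, "jaw": 1}]}}

```text
time_s: 24.92
position: [0.5231, -0.2119, 0.0176]
ee_rot: [0.992, -0.128, 0.001, 0.001]
ft_force: [-2.3, -4.1, 6.6]
finger_gap: 0.0109
grasp_force: 42.3
```

```bash
python3 -c "
from h import *
st()
i,im=look('w12'); v=carrier_map(i,im).astype(int).mean(2)
for x in(50,): print(x,[(125-c,int(v[70-x,c])) for c in range(50,112,1)])
v=carrier_map(i,im,.03).astype(int).mean(2)
for x in(50,30): print(x,[(125-c,int(v[70-x,c])) for c in range(85,115,1)])
"
```

```text
0.010890074686122663 42.300512194633484 F -4.55 [-2.31 -4.1   6.64] xy 0.0007 0.028 val 0.149
50 [(75, 204), (74, 203), (73, 202), (72, 199), (71, 196), (70, 189), (69, 183), (68, 176), (67, 167), (66, 151), (65, 135), (64, 114), (63, 146), (62, 178), (61, 190), (60, 199), (59, 201), (58, 203), (57, 204), (56, 205), (55, 206), (54, 207), (53, 207), (52, 207), (51, 208), (50, 207), (49, 208), (48, 208), (47, 207), (46, 207), (45, 206), (44, 205), (43, 204), (42, 203), (41, 201), (40, 200), (39, 194), (38, 186), (37, 177), (36, 167), (35, 151), (34, 142), (33, 209), (32, 207), (31, 207), (30, 207), (29, 207), (28, 207), (27, 207), (26, 207), (25, 207), (24, 207), (23, 207), (22, 207), (21, 128), (20, 100), (19, 128), (18, 128), (17, 128), (16, 127), (15, 127), (14, 127)]
50 [(40, 201), (39, 198), (38, 192), (37, 183), (36, 173), (35, 161), (34, 114), (33, 202), (32, 207), (31, 207), (30, 207), (29, 207), (28, 207), (27, 207), (26, 207), (25, 207), (24, 207), (23, 208), (22, 192), (21, 104), (20, 129), (19, 126), (18, 126), (17, 126), (16, 126), (15, 125), (14, 125), (13, 124), (12, 124), (11, 124)]
30 [(40, 169), (39, 168), (38, 162), (37, 157), (36, 149), (35, 146), (34, 120), (33, 194), (32, 208), (31, 207), (30, 207), (29, 207), (28, 206), (27, 206), (26, 207), (25, 207), (24, 207), (23, 208), (22, 173), (21, 126), (20, 126), (19, 123), (18, 123), (17, 122), (16, 122), (15, 121), (14, 121), (13, 121), (12, 121), (11, 120)]
```

{"op": "drive_tool", "data": {"steps": [{"x": 0, "y": -1, "z": 0, "ax": 0, "ay": 0, "az": 0, "jaw": 1}, {"x": 0, "y": -2, "z": 0, "ax": 0, "ay": 0, "az": 0, "jaw": 1}, {"x": 0, "y": -2, "z": 0, "ax": 0, "ay": 0, "az": 0, "jaw": 1}, {"x": 0, "y": -2, "z": 0, "ax": 0, "ay": 0, "az": 0, "jaw": 1}]}}

```text
time_s: 25.3
position: [0.5231, -0.2118, 0.0176]
ee_rot: [0.992, -0.129, 0.001, 0.002]
ft_force: [-3.0, -8.6, 6.8]
finger_gap: 0.0109
grasp_force: 42.3
```

```bash
python3 -c "
from h import *
st()"
```

```text
0.010886956405848983 42.255953550338745 F -9.11 [-2.98 -8.64  6.79] xy 0.0007 0.0281 val 0.1491
```

{"op": "drive_tool", "data": {"steps": [{"x": 0, "y": 2, "z": 0, "ax": 0, "ay": 0, "az": 0, "jaw": 1}, {"x": 0, "y": 2, "z": 0, "ax": 0, "ay": 0, "az": 0, "jaw": 0.6}, {"x": 0, "y": 2, "z": 0, "ax": 0, "ay": 0, "az": 0, "jaw": 0.3}, {"x": 0, "y": 2, "z": 0, "ax": 0, "ay": 0, "az": 0, "jaw": 0}, {"x": 0, "y": 2, "z": 0, "ax": 0, "ay": 0, "az": 0, "jaw": 0}, {"x": 0, "y": 2, "z": 0, "ax": 0, "ay": 0, "az": 0, "jaw": 0}, {"x": 0, "y": 2, "z": -20, "ax": 0, "ay": 0, "az": 0, "jaw": 0}, {"x": 0, "y": 2, "z": -60, "ax": 0, "ay": 0, "az": 0, "jaw": 0}, {"x": 0, "y": 2, "z": -100, "ax": 0, "ay": 0, "az": 0, "jaw": 0}, {"x": -60, "y": 2, "z": -140, "ax": 0, "ay": 0, "az": 0, "jaw": 0}, {"x": -60, "y": 2, "z": -160, "ax": 0, "ay": 0, "az": 0, "jaw": 0}, {"x": -60, "y": 2, "z": -160, "ax": 0, "ay": 0, "az": 0, "jaw": 0}, {"x": -60, "y": 2, "z": -160, "ax": 0, "ay": 0, "az": 0, "jaw": 0}]}}

```text
time_s: 26.38
position: [0.4647, -0.1946, 0.1785]
ee_rot: [0.992, -0.127, 0.002, 0.001]
ft_force: [-0.1, -0.7, -1.4]
finger_gap: 0.0424
grasp_force: 0.0
```

```bash
python3 -c "
from h import *
st()
i,im=look('w13'); v=carrier_map(i,im).astype(int).mean(2)
for x in(40,-20): print(x,[(125-c,int(v[70-x,c])) for c in range(0,112,2)])
v=carrier_map(i,im,.072).astype(int).mean(2); print('tab',[(125-c,int(v[70,c])) for c in range(80,125)])
"
```

```text
0.04242199656514564 0.0 F -0.72 [-0.08 -0.73 -1.4 ] xy -0.0602 0.0299 val 0.1509
40 [(125, 161), (123, 107), (121, 132), (119, 141), (117, 144), (115, 157), (113, 166), (111, 174), (109, 172), (107, 159), (105, 138), (103, 137), (101, 122), (99, 113), (97, 109), (95, 101), (93, 130), (91, 186), (89, 192), (87, 194), (85, 196), (83, 196), (81, 196), (79, 196), (77, 196), (75, 194), (73, 191), (71, 186), (69, 174), (67, 158), (65, 126), (63, 132), (61, 176), (59, 189), (57, 192), (55, 194), (53, 196), (51, 196), (49, 196), (47, 195), (45, 193), (43, 191), (41, 189), (39, 181), (37, 161), (35, 129), (33, 178), (31, 195), (29, 196), (27, 195), (25, 195), (23, 197), (21, 137), (19, 117), (17, 123), (15, 123)]
-20 [(125, 145), (123, 133), (121, 174), (119, 171), (117, 172), (115, 172), (113, 175), (111, 176), (109, 176), (107, 184), (105, 185), (103, 174), (101, 168), (99, 161), (97, 143), (95, 111), (93, 124), (91, 168), (89, 169), (87, 177), (85, 177), (83, 173), (81, 176), (79, 176), (77, 175), (75, 180), (73, 173), (71, 176), (69, 167), (67, 148), (65, 116), (63, 117), (61, 158), (59, 168), (57, 169), (55, 177), (53, 180), (51, 175), (49, 177), (47, 176), (45, 180), (43, 182), (41, 172), (39, 165), (37, 154), (35, 105), (33, 199), (31, 195), (29, 195), (27, 195), (25, 195), (23, 196), (21, 185), (19, 89), (17, 89), (15, 112)]
tab [(45, 177), (44, 174), (43, 173), (42, 174), (41, 179), (40, 183), (39, 180), (38, 168), (37, 164), (36, 158), (35, 142), (34, 97), (33, 179), (32, 199), (31, 195), (30, 195), (29, 195), (28, 195), (27, 195), (26, 195), (25, 195), (24, 196), (23, 198), (22, 180), (21, 104), (20, 88), (19, 93), (18, 119), (17, 123), (16, 121), (15, 121), (14, 121), (13, 121), (12, 120), (11, 120), (10, 121), (9, 120), (8, 119), (7, 119), (6, 119), (5, 119), (4, 119), (3, 119), (2, 119), (1, 119)]
```

```bash
python3 -c "
from cell import r
print(r.finish_job())"
```

```text
the job is handed in; nothing more can be done
None
```

I handed the job in at about 26 s with three large tubes packed in the carrier, the fence pushed firmly home against them and the gripper clear; finish_job() returned no verdict. I never moved near the jar, the other two large tubes or the thin tube, but took no final picture of them.

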